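Unscrew the grip handle and lay it in its cradle

ROBOT

A 6-joint arm with a two-finger parallel gripper is mounted at the origin on the work surface. World frame = base frame: x ahead of the robot, y to its left, z up, the work surface at z = 0. Lengths are in m, angles in rad, forces in N, time in s.
With the tool pointing down it reaches from about 0.35 to 0.775 m from the base axis. Payload 7.3 kg.
Tool frame: the origin (TCP) lies at the very end of the fingers, on their centre line; the grasp point (between the pads) lies 19 mm behind it; x points along the fingers, y is the direction in which the jaws open and shut, and the axes are right-handed (so a half turn about x gives the same grasp; the last joint's range is limited). The gripper opens to 92 mm and grips with 3 to 60 N. Pads are 19 mm wide; open, the fingers measure 130 mm over their backs; the gripper's body (75 mm by 190 mm) begins 47 mm behind the grasp point.
Start: joints at [-1.335, 0.342, 1.524, -0, 1.275, -0.146], TCP at [0.196, -0.487, 0.227] pointing down, gripper open.
Joint ranges: [-2.53, 2.53], [-0.77, 2.02], [0.04, 2.7], [-1, 4.14], [0.28, 2.66], [-3.11, 3.11]. Speed limits (rad/s): [2.57, 2.57, 3.14, 3.14, 3.14, 3.14].

INTERFACE

Orientations are given as [roll, pitch, yaw] about the fixed x, y, z axes, in that order (R = Rz(yaw) Ry(pitch) Rx(roll)).
In Python, from cell import robot gives the robot as it stands.
- The arm moves only by the tool play_rows, never from a script. Its argument "moves" is a list that holds one entry, the list of rows, each a list of 5 numbers: the shift along the tool's x, y, z in m, then the turn about the tool's x in degrees, then the opening, from -1 (shut) to 1 (fully open), so that 0 is half open. A call has exactly 10 rows; each row shifts and turns the pose as measured when the row begins, along the tool's axes as they then stand; what a row does not reach is not made up. A row lasts 1/10 s, in which the tool goes at most 50 mm and 8.59 degrees, less where a joint would pass 70% of its speed; a pose out of reach is approached as far as the arm can. A call with a gripper value outside its range is refused whole. The fingers move at their own pace and stop on an object; "grip_force" is the grip in N (left out, the last holds). Time passes only in rows, so rows that do not move let the fingers close, or fill a call up. It gives the time, the measured TCP pose, the force and the opening at its end, in the units of the state.
- robot.observe(): the state, without advancing time (a new reading comes with each control period).
- robot.read_camera(name): name is "scene" or "side" or "wrist"; returns the picture (400x640x3 uint8, red, green, blue); there is no depth.
- robot.get_calibration(name): a dict with "mtx" (3x3 intrinsics, pixels), "k1" (the pictures are not rectified: a ray, as slopes to the right and down, at radius r is drawn at 1 + k1 r^2 times it, then the intrinsics apply), "view" (4x4, takes a point from world to camera coordinates). Camera axes: x right, y up, looking along -z (the intrinsics and any distortion apply to the point x, -y, -z); pixel columns grow to the right and rows downward; lengths in m; the calibration is good to about 2 mm. A picture is of the moment at which its call begins: read the wrist's pose just before it. get_calibration takes no time and is no camera call; for the wrist camera it gives the pose at the moment of the call.
- robot.hand_in(): hands the job in, once; it reports no verdict.
Trained networks look in the newest picture that a camera, given by its name, has taken for a name from the list of things; names that differ only in an ending like _2 or _b are one class to them, and where a whole thing is asked for, a point or a joint stands for the part that bears it (a point fixed in the world has none). Each returns a list of dicts, best first, with "score" (0 to 1); they miss things now and then, are a little off and sometimes report something else, mostly with a low value. They report only what shows in the picture. A call takes as long as a camera call.
- robot.spot_in(camera, label): "point" ([column, row] in pixels, amid what is visible of it).
The state is a dict: "time": time; "qpos": joint angles; "qvel": joint speeds; "joint_efforts": joint torques, N m; "tool_pos": TCP position; "tool_rot": TCP orientation; "contact_force": force on the tool from outside, world axes, zero at the start; "torque": the same for the moment, N m; "opening": finger opening in m.
Only numpy, scipy, OpenCV 4.12 (cv2) and the standard library are available. Lean on these libraries where they do the work, as an engineer would, in place of code of your own. Each camera call takes 0.05 s, during which the arm holds its last target.

TASK

Unscrew the black and orange grip handle from the brass threaded stud of the stand (anticlockwise seen from above, never forcing it) and lift it clear. Stand it upright on the green cutting mat and let go, then take it again another way and lay it down on its side, without dropping it, in the two V saddles of the wooden cradle, roughly centred. Leave the lens, the filter and the lens cap where they are.

Things in the scene. Friction and masses are not known exactly. Their poses are not given: they have to be found in the camera images.
- handle_centre (a point): Centre (half-way along) of the grip handle: a loose round cylinder 130 mm long, 40 mm in diameter, about 0.3 kg; black ribbed rubber, orange collar on the lowest 66 mm. z axis: along the handle, from the open socket (orange end) to the flat closed end, each 65 mm from here. It starts upright, screwed down on the stand; it can stand on its flat orange end, and lie in the cradle either way round.
- stud_tip (a point): Top centre of the fixed stand's upright brass stud, on its axis, 110 mm above the table. The flat shoulder that carries the screwed-down handle is 62 mm lower. Its top is a smooth pilot. Coarse right-handed thread: 28 mm per turn (4.5 mm per rad), 2 to 3 mm of vertical play; raising the handle 4.5 mm per rad of turn from the start follows it.
- cradle_seat (a point): Centre of the handle when it lies home in the fixed cradle, 49 mm above the table. x axis (level): the direction in which the handle must lie, either way round. Two 90-degree V saddles, 12 mm thick, are centred 50 mm either side along x, leaving 88 mm of clear room between them, down to the cradle's plate 38 mm below this point.
- mat: Green cutting mat with a pale grid, fixed, 594 mm along x by 900 mm along y, its top 3 mm above the table; origin at the centre of its underside. Stand, cradle and bystanders all stand on it; there is free room in its middle, between the stand and the cradle.
- handle: The same grip handle; origin at the centre of its open orange end, z axis along it towards the closed end, which bears an orange disc. On the stud it turns freely and must rise with the thread as it is turned. It frees after 2.8 to 3.3 rad of anticlockwise turning (seen from above); turning further does no harm. Then it must be lifted to 62 mm above its screwed-down height to pass the stud's tip.
- stand: The fixed stand with the stud: aluminium foot 110 mm in diameter, 10 to 16 mm high, and a pedestal 48 mm in diameter, 45 mm high, whose top is the shoulder; origin at the centre of its underside, on the mat.
- cradle: The fixed wooden cradle; origin at the centre of its underside, on the mat, 46 mm below the seat; x axis along the lying handle. Plate 150 x 86 x 8 mm (x, y, z); the saddles are 76 mm wide along y and reach 50 mm above the origin; each V mouth is about 65 mm wide.
- lens: Bystander: black lens standing upright, 84 mm in diameter, 100 mm tall; origin at the centre of its underside.
- filter: Bystander: round amber filter, 62 mm in diameter, 9 mm thick, lying flat; origin at the centre of its underside.
- cap: Bystander: round black lens cap, 84 mm in diameter, 16 mm thick, lying flat; origin at the centre of its underside.

How it is judged:
By the outcome, as a careful person would: the job done as asked, in the order asked, and still so for the second after the job is handed in, with the robot touching nothing.
It also fails if it takes over 69 s, if anything falls off the work surface, if the arm or the gripper's body presses on something with over 40 N, if the wrist force passes 120 N, or if a joint passes its speed limit or range.

## Working session

There is one attempt and no reset: what is moved stays moved. The work goes in short steps, Python scripts to look and compute and a tool call to move; the robot and the scene stay as the last step left them, time stands still between calls to the robot, and variables do not carry over. Pictures are saved under pics/ and viewed, and the job is handed in when it is done.

Besides the shell and the picture viewer there is one more tool, called after "Emit:" as name(argument=value, ...) on one line, values as JSON. play_rows: Moves the arm, as the interface text tells. Its arguments: {"type":"object","properties":{"moves":{"type":"array"},"grip_force":{"type":"number"}},"required":["moves"]}

```bash
ls; mkdir -p pics
cat > h.py <<'E'
import numpy as np, cv2
from cell import robot
from scipy.spatial.transform import Rotation as R
def snap(n,f):
    im=robot.read_camera(n); cv2.imwrite('pics/'+f,im[:,:,::-1]); return im
def proj(n,P,c=None):
    c=c or robot.get_calibration(n); V=np.array(c['view']);P=np.atleast_2d(P)
    p=P@V[:3,:3].T+V[:3,3]; s=np.c_[p[:,0]/-p[:,2],-p[:,1]/-p[:,2]]
    s=s*(1+c['k1']*(s**2).sum(1,keepdims=True)); M=np.array(c['mtx'])
    return s@M[:2,:2].T+M[:2,2]
def ray(n,uv,c=None):
    c=c or robot.get_calibration(n); V=np.array(c['view']);M=np.array(c['mtx'])
    d=np.linalg.solve(M[:2,:2],np.array(uv,float)-M[:2,2]); s=d.copy()
    for _ in range(30): s=d/(1+c['k1']*(s@s))
    w=V[:3,:3].T@np.array([s[0],-s[1],-1.]); o=-V[:3,:3].T@V[:3,3]
    return o,w/np.linalg.norm(w)
def atz(n,uv,z,c=None):
    o,w=ray(n,uv,c); return o+w*(z-o[2])/w[2]
def st():
    s=robot.observe(); print({k:np.round(v,4).tolist() for k,v in s.items()}); return s
E
python3 - <<'E'
from h import *
st()
for n in ['scene','side','wrist']:
    snap(n,n+'0.png')
    for l in ['handle','stand','cradle','lens','filter','cap']:
        try: print(n,l,[(np.round(d['point'],1).tolist(),round(d['score'],2)) for d in robot.spot_in(n,l)][:3])
        except Exception as e: print(n,l,e)
st()
E
```

```text
pics
{'time': 0.0, 'qpos': [-1.335, 0.3427, 1.5251, 0.0, 1.2754, -0.146], 'qvel': [-0.0001, -0.0007, -0.0011, -0.0019, 0.0018, -0.0012], 'joint_efforts': [0.0005, -43.1243, -24.4216, 0.0719, 0.056, -0.0001], 'tool_pos': [0.1955, -0.4868, 0.226], 'tool_rot': [-1.7361, 1.5692, 1.7873], 'contact_force': [-0.344, -0.0426, 0.5977], 'torque': [0.0261, 0.0129, 0.0144], 'opening': 0.0921}
scene handle [([452.4, 190.8], 0.8), ([259.7, 155.3], 0.49)]
scene stand [([433.1, 222.9], 0.63)]
scene cradle [([258.4, 154.0], 0.86)]
scene lens []
scene filter [([213.0, 228.0], 0.68)]
scene cap [([404.1, 298.5], 0.63)]
side handle [([207.9, 172.0], 0.74)]
side stand [([218.2, 221.7], 0.75)]
side cradle [([411.9, 360.3], 0.97), ([298.7, 179.7], 0.69), ([211.5, 175.5], 0.61)]
side lens [([398.4, 201.9], 0.91)]
side filter [([413.4, 359.2], 0.74), ([476.0, 268.2], 0.55)]
side cap [([299.9, 180.7], 0.96), ([207.0, 173.3], 0.65)]
wrist handle []
wrist stand []
wrist cradle []
wrist lens []
wrist filter []
wrist cap []
{'time': 1.05, 'qpos': [-1.335, 0.342, 1.5241, -0.0, 1.2753, -0.146], 'qvel': [0.0005, -0.0013, 0.0001, 0.0003, 0.0006, 0.0011], 'joint_efforts': [0.0003, -43.1145, -24.4484, 0.0716, 0.0482, 0.0], 'tool_pos': [0.1956, -0.4872, 0.2267], 'tool_rot': [1.1594, 1.5706, -1.6003], 'contact_force': [-0.4814, -0.2162, 0.1182], 'torque': [0.0156, -0.0237, -0.0087], 'opening': 0.0918}
```

View pics/scene0.png

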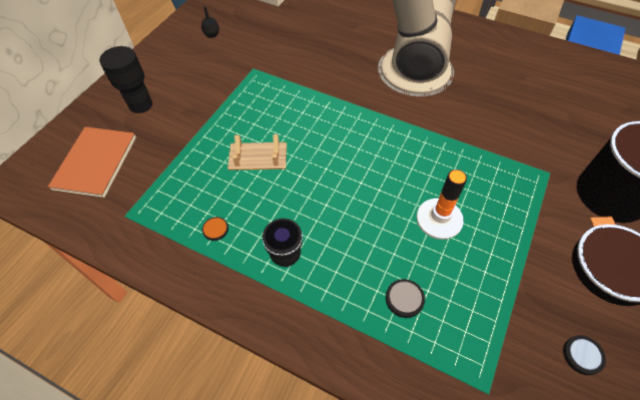

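View pics/side0.png

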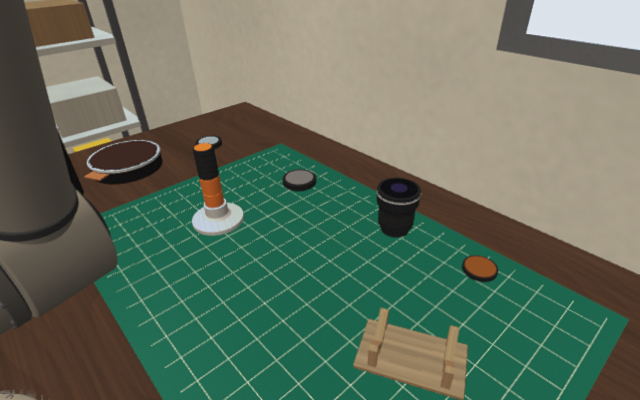

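View pics/wrist0.png

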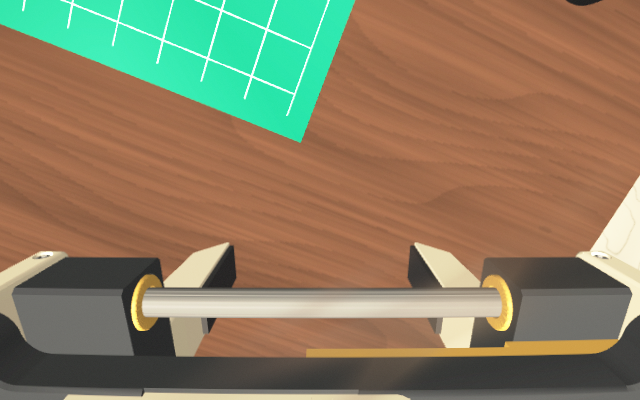

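Run:
```python
from h import *
a=cv2.imread('pics/scene0.png');b=cv2.imread('pics/side0.png')
def crop(i,x,y,w,h,s): return cv2.resize(i[y:y+h,x:x+w],None,fx=s,fy=s,interpolation=cv2.INTER_CUBIC)
A=np.vstack([crop(a,215,125,80,60,5),crop(a,405,160,80,60,5)]);B=np.vstack([crop(b,340,300,140,105,3)[:300,:400],crop(b,170,135,80,60,5)])
cv2.imwrite('pics/z0.png',np.hstack([A,B]) if A.shape[0]==B.shape[0] else A)
for n,p,z in [('scene',(457,177.5),.178),('side',(204,147.5),.178),('scene',(440,218),.013),('side',(218,218),.013),('scene',(258,156),.01),('side',(412,358),.01),('side',(399,188),.103),('scene',(283,236),.103),('scene',(215,228),.01),('side',(480,267),.01),('scene',(405,298),.019),('side',(299,179),.019)]:
    print(n,p,np.round(atz(n,p,z),4))
for n in('scene','side'): c=robot.get_calibration(n); print(np.linalg.inv(c['view'])[:3,3],c['k1'],np.array(c['mtx']))
```

```text
scene (457, 177.5) [0.4875 0.2403 0.178 ]
side (204, 147.5) [0.4831 0.2287 0.178 ]
scene (440, 218) [0.4868 0.2412 0.013 ]
side (218, 218) [0.4804 0.2273 0.013 ]
scene (258, 156) [ 0.5174 -0.2486  0.01  ]
side (412, 358) [ 0.509  -0.2614  0.01  ]
side (399, 188) [ 0.7316 -0.051   0.103 ]
scene (283, 236) [ 0.7362 -0.0401  0.103 ]
scene (215, 228) [ 0.7491 -0.2262  0.01  ]
side (480, 267) [ 0.7471 -0.2327  0.01  ]
scene (405, 298) [0.714 0.238 0.019]
side (299, 179) [0.7029 0.2237 0.019 ]
[1.08738292 0.23585639 0.91423319] 0.01012843663164719 [[437.558569     0.         326.18591807]
 [  0.         437.558569   203.18418585]
 [  0.           0.           1.        ]]
[ 0.19861956 -0.42873496  0.50371709] -0.014946308671393446 [[390.71243801   0.         323.30950299]
 [  0.         390.71243801 205.25086105]
 [  0.           0.           1.        ]]
```

View pics/z0.png

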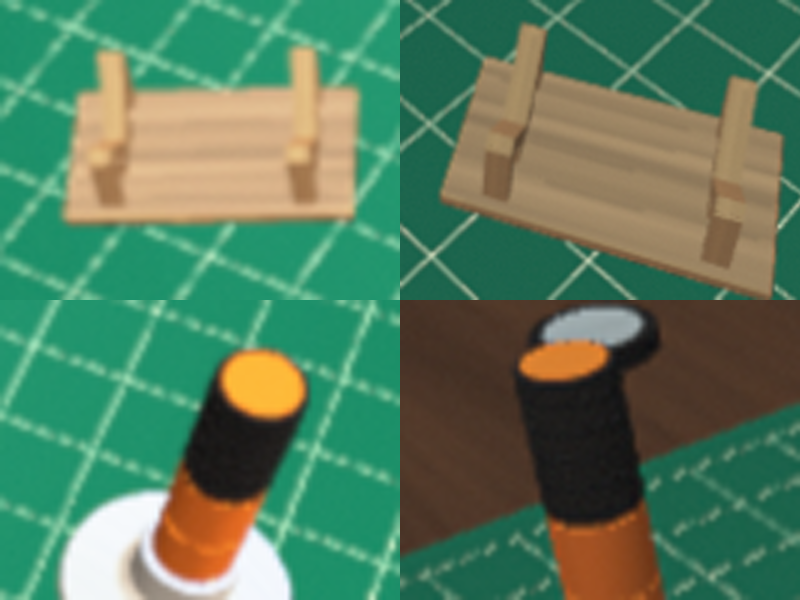

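Run:
```python
from h import *
print(atz('wrist',(301,142),.003),atz('scene',(253,69.5),.003))
for p in [(549.5,174),(491,391),(127,215)]: print(atz('scene',p,.003))
for p in [(279,145),(626,319)]: print(atz('side',p,.003))
c=robot.get_calibration('wrist');V=np.array(c['view']);s=robot.observe();print(V,c['mtx'],c['k1'])
T=np.eye(4);T[:3,:3]=R.from_euler('xyz',s['tool_rot']).as_matrix();T[:3,3]=s['tool_pos'];print(np.round(T,3));print(np.round(np.linalg.inv(T)@np.linalg.inv(V),4))
print(proj('wrist',s['tool_pos']))
```

```text
[ 0.22285719 -0.45020139  0.003     ] [ 0.22975549 -0.44247375  0.003     ]
[0.22798284 0.45085091 0.003     ]
[0.80869726 0.454009   0.003     ]
[ 0.81150746 -0.44086649  0.003     ]
[0.80275031 0.43818345 0.003     ]
[ 0.81194981 -0.44856989  0.003     ]
[[ 3.72165879e-01 -9.28165726e-01  9.71829849e-04 -5.24238397e-01]
 [ 8.88962976e-01  3.56145305e-01 -2.87932891e-01  3.64219587e-02]
 [ 2.66903328e-01  1.08022718e-01  9.57650096e-01 -3.90084769e-01]
 [ 0.00000000e+00  0.00000000e+00  0.00000000e+00  1.00000000e+00]] [[329.69135555   0.         321.49980285]
 [  0.         329.69135555 206.15037409]
 [  0.           0.           1.        ]] -0.03302760456934492
[[-0.     0.373 -0.928  0.196]
 [-0.    -0.928 -0.373 -0.487]
 [-1.     0.     0.     0.227]
 [ 0.     0.     0.     1.   ]]
[[-8.000e-04  2.879e-01 -9.577e-01 -1.578e-01]
 [ 1.000e+00  7.000e-04 -6.000e-04 -1.100e-03]
 [ 5.000e-04 -9.577e-01 -2.879e-01 -7.720e-02]
 [ 0.000e+00  0.000e+00  0.000e+00  1.000e+00]]
[[323.42814195 260.28064313]]
```

Emit:
play_rows(moves=[[[-0.01,0,0,7.3,1],[-0.01,0,0,7.3,1],[-0.01,0,0,7.3,1],[0,-0.03,-0.04,0,1],[0,-0.03,-0.04,0,1],[0,-0.03,-0.04,0,1],[0,-0.03,-0.04,0,1],[0,-0.03,-0.04,0,1],[0,-0.03,-0.04,0,1],[0,-0.03,-0.04,0,1]]], grip_force=30)

```text
time: 2.05
tool_pos: [0.4792, -0.2847, 0.2578]
tool_rot: [1.787, 1.568, -1.385]
contact_force: [-0.1, -0.9, -0.2]
opening: 0.0919
```

Emit:
play_rows(moves=[[[0,-0.05,0,0,1],[0,-0.05,0,0,1],[0,-0.05,0,0,1],[0,-0.05,0,0,1],[0,-0.05,0,0,1],[0,-0.05,0,0,1],[0,-0.05,0,0,1],[0,-0.05,0,0,1],[0,-0.05,0,0,1],[0,-0.05,0,0,1]]])

```text
time: 3.05
tool_pos: [0.496, 0.2155, 0.2553]
tool_rot: [2.64, 1.567, -0.532]
contact_force: [1.1, -0.4, 0.3]
opening: 0.092
```

```bash
cat >> h.py <<'E'
def pose():
    s=robot.observe(); M=R.from_euler('xyz',s['tool_rot']).as_matrix(); return s,np.array(s['tool_pos']),M
def go(P,psi=None):
    "tool-axes shift to target, and turn deg about tool x for jaw yaw psi (rad)"
    s,p,M=pose(); y=M[:,1]; now=np.arctan2(y[1],y[0])
    print('pos',p.round(4),'down',M[:,0].round(4),'jaw yaw deg',np.degrees(now).round(2),'q',np.round(s['qpos'],3),'F',np.round(s['contact_force'],1),'open',round(s['opening'],4),'t',s['time'])
    print('shift tool xyz',((np.array(P)-p)@M).round(4), 'turn', None if psi is None else np.degrees(-(psi-now)).round(2))
E
python3 - <<'E'
from h import *
go([.487,.237,.25],-np.pi/2)
E
```

```text
pos [0.496  0.2155 0.2553] down [ 0.0035 -0.0021 -1.    ] jaw yaw deg -91.73 q [ 0.27   0.349  1.433 -0.003  1.356  1.871] F [ 1.1 -0.4  0.3] open 0.092 t 3.05
shift tool xyz [ 0.0052 -0.0212  0.0097] turn -1.73
```

Run:
```python
from h import *
im=snap('wrist','w1.png')
hsv=cv2.cvtColor(im,cv2.COLOR_RGB2HSV)
go([.487,.237,.25],-np.pi/2)
```

```text
pos [0.4953 0.2225 0.2551] down [ 0.0035  0.0028 -1.    ] jaw yaw deg -91.47 q [0.28  0.352 1.429 0.002 1.356 1.876] F [-1.   3.5 -1.4] open 0.0918 t 3.1
shift tool xyz [ 0.0051 -0.0143  0.0087] turn -1.47
```

View pics/w1.png

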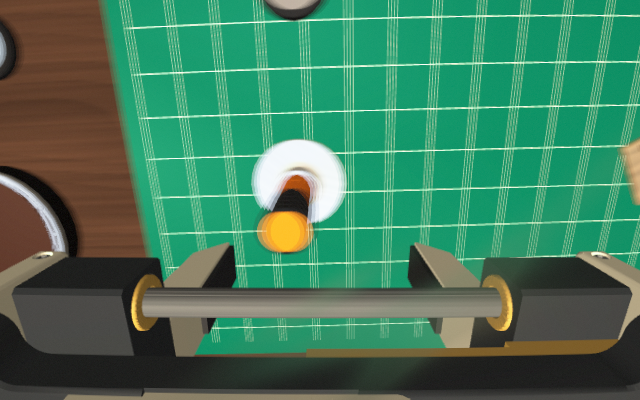

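Run:
```python
from h import *
im=snap('wrist','w2.png')
c=robot.get_calibration('wrist')
hsv=cv2.cvtColor(im,cv2.COLOR_RGB2HSV)
m=cv2.inRange(hsv,(8,150,150),(25,255,255)); 
n,l,s,ce=cv2.connectedComponentsWithStats(m)
for i in range(1,n):
    if s[i][4]>100: print(s[i],ce[i],atz('wrist',ce[i],.178,c).round(4))
m=cv2.inRange(hsv,(0,0,200),(180,50,255)); 
n,l,s,ce=cv2.connectedComponentsWithStats(m)
for i in range(1,n):
    if s[i][4]>1000: print('w',s[i],ce[i],atz('wrist',ce[i],.013,c).round(4))
cv2.imwrite('pics/w2z.png',cv2.resize(im[130:270,220:380,::-1],None,fx=4,fy=4))
go([.487,.237,.25],-np.pi/2)
```

```text
[290 174  36  21 401] [309.22942643 182.51870324] [0.5203 0.2278 0.178 ]
[ 280  210   44   41 1440] [301.81944444 230.02569444] [0.4836 0.2347 0.178 ]
[131 282  14  49 228] [135.65789474 308.77192982] [0.4169 0.376  0.178 ]
[487 284  26  47 487] [503.06160164 312.02053388] [0.4063 0.0701 0.178 ]
w [ 266  137   88   84 3967] [310.9442904  172.44870179] [0.4966 0.2324 0.013 ]
pos [0.4955 0.2189 0.2548] down [ 0.0031 -0.     -1.    ] jaw yaw deg -91.37 q [ 2.750e-01  3.510e-01  1.432e+00 -1.000e-03  1.356e+00  1.870e+00] F [-0.2 -0.1 -0.6] open 0.0922 t 3.15
shift tool xyz [ 0.0048 -0.0178  0.009 ] turn -1.37
```

View pics/w2z.png

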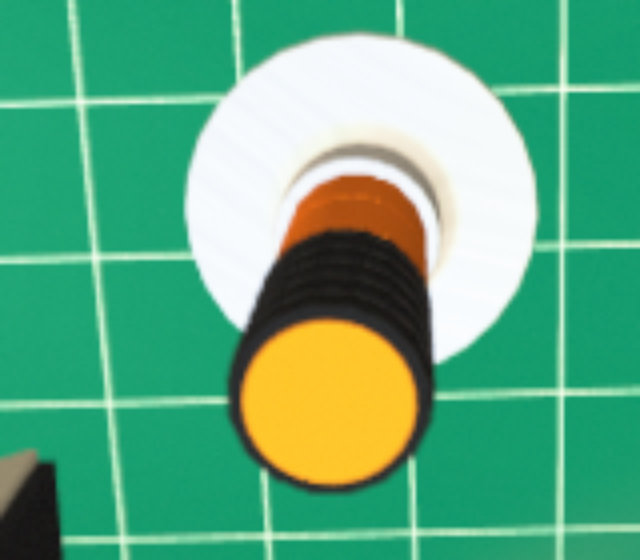

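Run:
```python
from h import *
go([.484,.2345,.131],-np.pi/2)
```

```text
pos [0.4955 0.2189 0.2548] down [ 0.0031 -0.     -1.    ] jaw yaw deg -91.37 q [ 2.750e-01  3.510e-01  1.432e+00 -1.000e-03  1.356e+00  1.870e+00] F [-0.2 -0.1 -0.6] open 0.0922 t 3.15
shift tool xyz [ 0.1238 -0.0153  0.0123] turn -1.37
```

Emit:
play_rows(moves=[[[0,-0.0153,0.0123,0,1],[0,0,0,0,1],[0.02,0,0,0,1],[0.03,0,0,0,1],[0.03,0,0,0,1],[0.03,0,0,0,1],[0.014,0,0,0,1],[0,0,0,0,1],[0,0,0,0,1],[0,0,0,0,1]]])

```text
time: 4.15
tool_pos: [0.4882, 0.2286, 0.129]
tool_rot: [2.89, 1.561, -0.277]
contact_force: [0.3, -0.3, -0.3]
opening: 0.0917
```

Run:
```python
from h import *
go([.484,.2345,.131],-np.pi/2)
snap('wrist','w3.png')
```

```text
pos [0.4882 0.2286 0.129 ] down [ 0.0096 -0.0027 -1.    ] jaw yaw deg -91.45 q [ 0.299  0.461  1.631 -0.006  1.042  1.898] F [ 0.3 -0.3 -0.3] open 0.0917 t 4.15
shift tool xyz [-0.0021 -0.0058  0.0044] turn -1.45
```

View pics/w3.png

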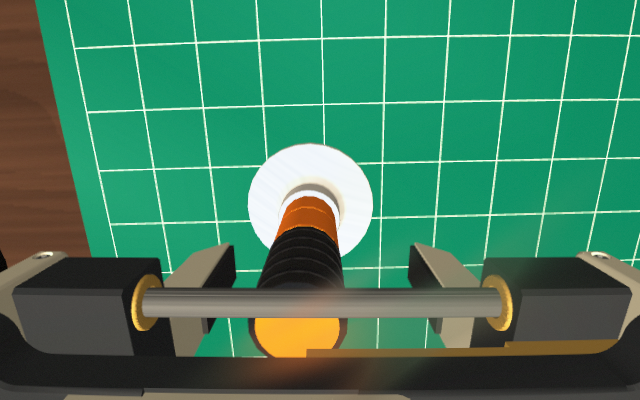

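Emit:
play_rows(moves=[[[-0.001,-0.006,0.0044,0,1],[0,0,0,0,1],[0,-0.002,0.001,0,1],[0,0,0,0,1],[0,0,0,0,1],[0,0,0,0,1],[0,0,0,0,1],[0,0,0,0,1],[0,0,0,0,1],[0,0,0,0,1]]])

```text
time: 5.2
tool_pos: [0.4839, 0.2382, 0.133]
tool_rot: [3.1, 1.556, -0.066]
contact_force: [-0.7, -0.3, 0.7]
opening: 0.092
```

Run:
```python
from h import *
go([.484,.2345,.131],-np.pi/2)
im=snap('wrist','w4.png')
c=robot.get_calibration('wrist');print(proj('wrist',[[.484,.2345,.178],[.484,.2345,.013]],c), [proj('wrist',[p],c)[0].round(1) for p in [pose()[1]]])
for u in (0,):
  for p in [(298,325)]: pass
hsv=cv2.cvtColor(im,cv2.COLOR_RGB2HSV);m=cv2.inRange(hsv,(8,150,150),(25,255,255));n,l,s,ce=cv2.connectedComponentsWithStats(m)
for i in range(1,n):
    if s[i][4]>100: print(s[i],ce[i])
m=cv2.inRange(hsv,(0,0,200),(180,50,255)); n,l,s,ce=cv2.connectedComponentsWithStats(m)
for i in range(1,n):
    if s[i][4]>1000: print('w',s[i],ce[i])
```

```text
pos [0.4839 0.2382 0.133 ] down [ 0.0151 -0.001  -0.9999] jaw yaw deg -91.4 q [ 0.319  0.454  1.63  -0.007  1.044  1.917] F [-0.7 -0.3  0.7] open 0.092 t 5.2
shift tool xyz [ 0.002   0.0037 -0.0001] turn -1.4
[[332.49260775 308.19668819]
 [326.2512931  200.74519105]] [array([322.6, 259.7])]
[ 290  190   60   43 1291] [320.00464756 207.09450039]
[289 273  65  15 692] [320.91618497 281.48988439]
[131 283  14  48 229] [135.55895197 309.08733624]
[487 282  26  49 491] [503.32790224 311.6904277 ]
[ 281  318   81   29 1753] [320.86023959 329.49343982]
w [  81    0  559  253 3559] [408.42455746  81.34644563]
w [ 227  139  162  112 7814] [319.85129255 185.59227028]
```

View pics/w4.png

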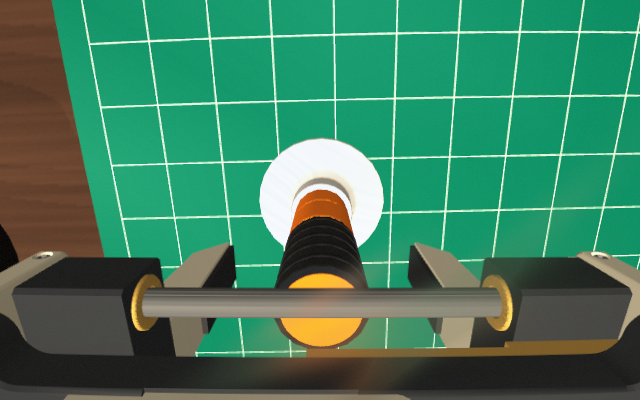

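Emit:
play_rows(moves=[[[0,0,0,0,-1],[0,0,0,0,-1],[0,0,0,0,-1],[0,0,0,0,-1],[0,0,0,0,-1],[0,0,0,0,-1],[0,0,0,0,-1],[0,0,0,0,-1],[0,0,0,0,-1],[0,0,0,0,-1]]], grip_force=30)

```text
time: 6.25
tool_pos: [0.484, 0.2382, 0.1329]
tool_rot: [3.093, 1.556, -0.073]
contact_force: [0.2, 0.3, -0.1]
opening: 0.0398
```

Run:
```python
from h import *
for _ in range(3): go([.484,.2385,.131],-np.pi/2)
```

```text
pos [0.484  0.2382 0.1329] down [ 0.015  -0.0011 -0.9999] jaw yaw deg -91.4 q [ 0.319  0.454  1.63  -0.007  1.044  1.917] F [ 0.2  0.3 -0.1] open 0.0398 t 6.25
shift tool xyz [ 0.0019 -0.0003 -0.    ] turn -1.4
pos [0.484  0.2382 0.1329] down [ 0.015  -0.0011 -0.9999] jaw yaw deg -91.4 q [ 0.319  0.454  1.63  -0.007  1.044  1.917] F [ 0.2  0.3 -0.1] open 0.0398 t 6.25
shift tool xyz [ 0.0019 -0.0003 -0.    ] turn -1.4
pos [0.484  0.2382 0.1329] down [ 0.015  -0.0011 -0.9999] jaw yaw deg -91.4 q [ 0.319  0.454  1.63  -0.007  1.044  1.917] F [ 0.2  0.3 -0.1] open 0.0398 t 6.25
shift tool xyz [ 0.0019 -0.0003 -0.    ] turn -1.4
```

Emit:
play_rows(moves=[[[-0.0006,0,0,-8,-1],[-0.0006,0,0,-8,-1],[-0.0006,0,0,-8,-1],[-0.0006,0,0,-8,-1],[-0.0006,0,0,-8,-1],[-0.0006,0,0,-8,-1],[-0.0006,0,0,-8,-1],[-0.0006,0,0,-8,-1],[0,0,0,0,-1],[0,0,0,0,-1]]])

```text
time: 7.25
tool_pos: [0.4831, 0.2376, 0.1337]
tool_rot: [1.762, 1.56, -0.247]
contact_force: [0.8, 0.1, -2.3]
opening: 0.0395
```

Run:
```python
from h import *
go([.484,.2385,.133+.0045*1.117],-np.pi/2); print(np.round(robot.observe()['torque'],2))
```

```text
pos [0.4831 0.2376 0.1337] down [ 0.0107 -0.0027 -0.9999] jaw yaw deg -25.07 q [ 0.318  0.453  1.628 -0.007  1.051  0.759] F [ 0.8  0.1 -2.3] open 0.0395 t 7.25
shift tool xyz [-0.0043  0.0005 -0.0013] turn 64.93
[ 0.12 -0.26 -0.03]
```

Emit:
play_rows(moves=[[[-0.0015,0,0,0,-1],[-0.0015,0,0,0,-1],[-0.0015,0,0,0,-1],[0,0,0,0,-1],[-0.0015,0,0,-4,-1],[-0.0015,0,0,-4,-1],[-0.0015,0,0,-4,-1],[-0.0015,0,0,-4,-1],[0,0,0,0,-1],[0,0,0,0,-1]]])

```text
time: 8.25
tool_pos: [0.4827, 0.2377, 0.1419]
tool_rot: [1.416, 1.562, -0.314]
contact_force: [1.1, 0.7, -3.8]
opening: 0.0394
```

Run:
```python
from h import *
go([.484,.2385,.133],-np.pi/2); print(np.round(robot.observe()['torque'],2))
snap('scene','s5.png')
```

```text
pos [0.4827 0.2377 0.1419] down [ 0.0086 -0.0028 -1.    ] jaw yaw deg -9.12 q [ 0.318  0.444  1.617 -0.006  1.073  0.48 ] F [ 1.1  0.7 -3.8] open 0.0394 t 8.25
shift tool xyz [ 0.0089  0.0011 -0.001 ] turn 80.88
[ 0.34 -0.36  0.01]
```

Emit:
play_rows(moves=[[[-0.0005,0,0,-8,-1],[-0.001,0,0,-8,-1],[-0.001,0,0,-8,-1],[-0.001,0,0,-8,-1],[-0.001,0,0,-8,-1],[-0.001,0,0,-8,-1],[-0.001,0,0,-8,-1],[0,0,0,0,-1],[0,0,0,0,-1],[0,0,0,0,-1]]])

```text
time: 9.3
tool_pos: [0.4829, 0.2375, 0.1464]
tool_rot: [0.378, 1.562, -0.356]
contact_force: [2.8, 1.2, -6.7]
opening: 0.0394
```

Run:
```python
from h import *
go([.484,.2385,.133],-np.pi/2); print(np.round(robot.observe()['torque'],2))
im=snap('scene','s6.png'); cv2.imwrite('pics/s6z.png',cv2.resize(im[130:250,360:520,::-1],None,fx=4,fy=4,interpolation=cv2.INTER_CUBIC))
```

```text
pos [0.4829 0.2375 0.1464] down [ 0.0085 -0.0032 -1.    ] jaw yaw deg 47.97 q [ 0.318  0.44   1.611 -0.006  1.084 -0.516] F [ 2.8  1.2 -6.7] open 0.0394 t 9.3
shift tool xyz [0.0134 0.0014 0.    ] turn 137.97
[ 0.44 -0.72  0.03]
```

View pics/s6z.png

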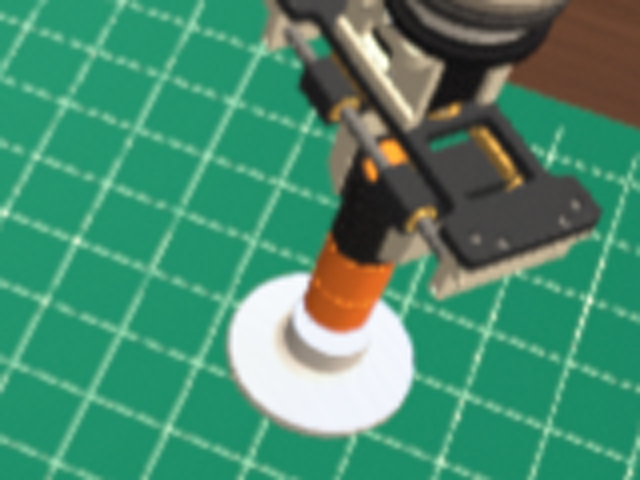

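Emit:
play_rows(moves=[[[0,0,0,-8,-1],[0,0,0,-8,-1],[-0.0005,0,0,-8,-1],[-0.0005,0,0,-8,-1],[-0.001,0,0,-8,-1],[-0.001,0,0,-8,-1],[-0.001,0,0,-8,-1],[-0.001,0,0,-8,-1],[0,0,0,0,-1],[0,0,0,0,-1]]])

```text
time: 10.35
tool_pos: [0.4823, 0.2371, 0.1539]
tool_rot: [-0.802, 1.561, -0.397]
contact_force: [0.8, 1.5, -3.7]
opening: 0.0399
```

Run:
```python
from h import *
go([.484,.2385,.133],-np.pi/2); print(np.round(robot.observe()['torque'],2))
```

```text
pos [0.4823 0.2371 0.1539] down [ 0.0091 -0.0038 -1.    ] jaw yaw deg 113.21 q [ 0.318  0.43   1.604 -0.007  1.101 -1.655] F [ 0.8  1.5 -3.7] open 0.0399 t 10.35
shift tool xyz [0.0209 0.0008 0.002 ] turn 203.21
[ 0.41 -0.38 -0.02]
```

Emit:
play_rows(moves=[[[-0.001,0,0,-8,-1],[-0.001,0,0,-8,-1],[-0.001,0,0,-8,-1],[-0.001,0,0,-4,-1],[-0.003,0,0,0,-1],[-0.004,0,0,0,-1],[-0.004,0,0,0,-1],[-0.004,0,0,0,-1],[0,0,0,0,-1],[0,0,0,0,-1]]])

```text
time: 11.35
tool_pos: [0.4816, 0.2367, 0.1752]
tool_rot: [-1.371, 1.561, -0.49]
contact_force: [0.4, 0.7, -4.0]
opening: 0.0394
```

Run:
```python
from h import *
go([.484,.2385,.133],-np.pi/2); print(np.round(robot.observe()['torque'],2))
im=snap('scene','s7.png'); cv2.imwrite('pics/s7z.png',cv2.resize(im[110:250,360:520,::-1],None,fx=4,fy=4,interpolation=cv2.INTER_CUBIC))
```

```text
pos [0.4816 0.2367 0.1752] down [ 0.0089 -0.0048 -0.9999] jaw yaw deg 140.44 q [ 0.318  0.406  1.577 -0.008  1.152 -2.13 ] F [ 0.4  0.7 -4. ] open 0.0394 t 11.35
shift tool xyz [ 0.0422 -0.0003  0.0029] turn 230.44
[ 0.31 -0.23  0.04]
```

View pics/s7z.png

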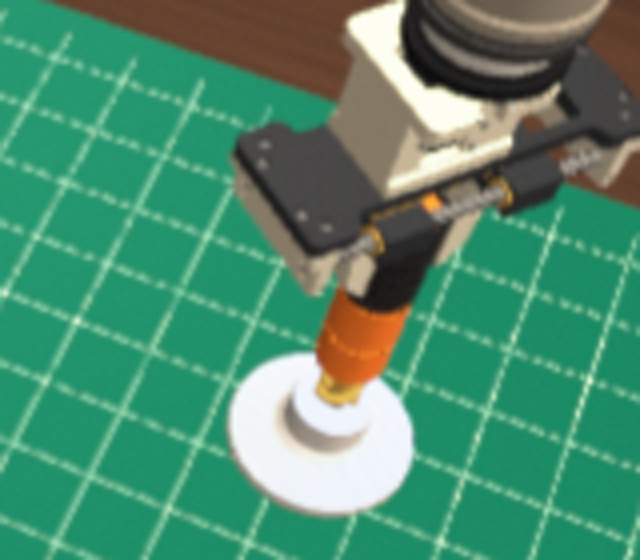

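Emit:
play_rows(moves=[[[-0.006,0,0,0,-1],[-0.008,0,0,0,-1],[-0.008,0,0,0,-1],[-0.008,0,0,0,-1],[-0.008,0,0,0,-1],[-0.008,0,0,0,-1],[-0.006,0,0,0,-1],[-0.004,0,0,0,-1],[0,0,0,0,-1],[0,0,0,0,-1]]])

```text
time: 12.4
tool_pos: [0.4805, 0.2365, 0.2368]
tool_rot: [-1.462, 1.561, -0.582]
contact_force: [-0.1, 0.3, -4.1]
opening: 0.0397
```

Run:
```python
from h import *
go([.5,.03,.25],0); print(np.round(robot.observe()['torque'],2))
im=snap('side','d8.png'); cv2.imwrite('pics/d8z.png',cv2.resize(im[60:260,120:320,::-1],None,fx=3,fy=3,interpolation=cv2.INTER_CUBIC))
```

```text
pos [0.4805 0.2365 0.2368] down [ 0.0083 -0.0054 -1.    ] jaw yaw deg 140.41 q [ 0.319  0.351  1.483 -0.008  1.302 -2.13 ] F [-0.1  0.3 -4.1] open 0.0397 t 12.4
shift tool xyz [-0.012  -0.1468 -0.1467] turn 140.41
[ 0.19 -0.1   0.02]
```

View pics/d8z.png

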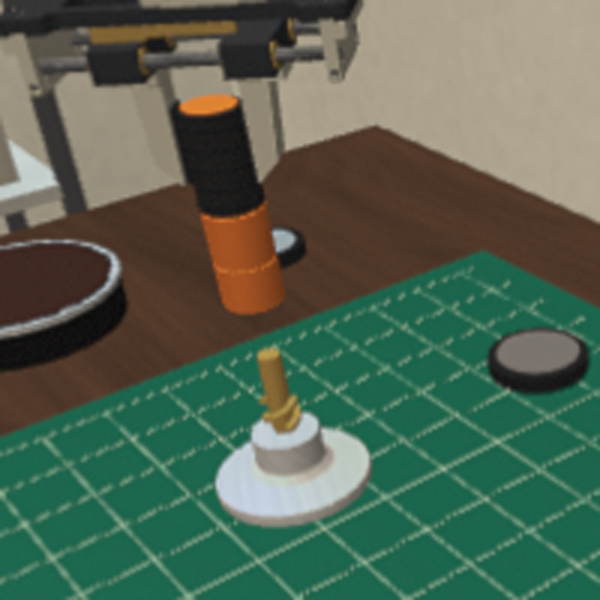

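Emit:
play_rows(moves=[[[0,-0.01,-0.01,0,-1],[0,-0.02,-0.02,0,-1],[0,-0.025,-0.025,0,-1],[0,-0.025,-0.025,0,-1],[0,-0.025,-0.025,0,-1],[0,-0.02,-0.02,0,-1],[0,-0.015,-0.015,0,-1],[0,-0.007,-0.007,0,-1],[0,0,0,0,-1],[0,0,0,0,-1]]])

```text
time: 13.45
tool_pos: [0.4983, 0.0173, 0.2347]
tool_rot: [-2.231, 1.563, -1.35]
contact_force: [0.5, -0.4, -3.1]
opening: 0.0396
```

Run:
```python
from h import *
go([.5,.03,.105],0); print(np.round(robot.observe()['torque'],2))
im=snap('side','d9.png'); im2=snap('scene','s9.png'); print(proj('side',[pose()[1]]),proj('scene',[pose()[1]]))
```

```text
pos [0.4983 0.0173 0.2347] down [ 0.0017 -0.0074 -1.    ] jaw yaw deg 140.44 q [-0.115  0.286  1.582 -0.007  1.271 -2.564] F [ 0.5 -0.4 -3.1] open 0.0396 t 13.45
shift tool xyz [0.1296 0.0075 0.0115] turn 140.44
[ 0.2  -0.11 -0.04]
[[273.55250558 154.01937307]] [[358.68720097 126.37537374]]
```

View pics/d9.png

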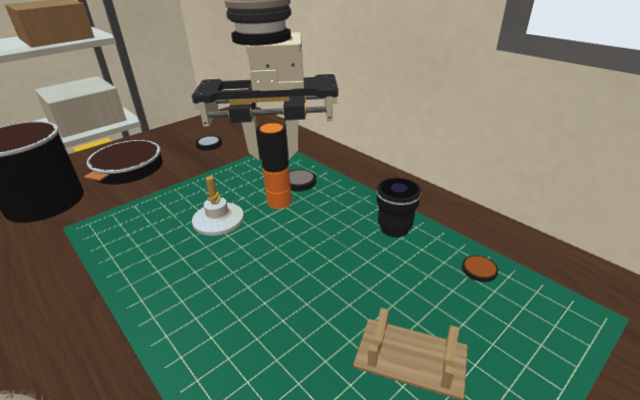

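View pics/s9.png

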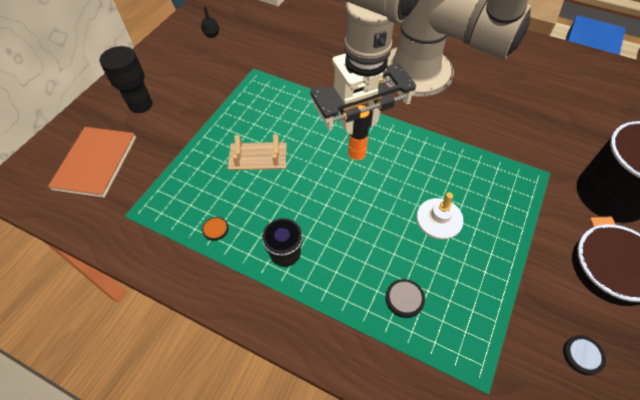

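Emit:
play_rows(moves=[[[0.01,0,0,0,-1],[0.015,0,0,0,-1],[0.02,0,0,0,-1],[0.02,0,0,0,-1],[0.02,0,0,0,-1],[0.02,0,0,0,-1],[0.012,0,0,0,-1],[0.006,0,0,0,-1],[0,0,0,0,-1],[0,0,0,0,-1]]])

```text
time: 14.55
tool_pos: [0.4969, 0.0254, 0.103]
tool_rot: [-2.368, 1.565, -1.474]
contact_force: [0.2, -0.1, -2.4]
opening: 0.0395
```

Run:
```python
from h import *
go([.5,.03,.09],0); print(np.round(robot.observe()['torque'],2))
im=snap('side','d10.png');  cv2.imwrite('pics/d10z.png',cv2.resize(im[120:260,200:360,::-1],None,fx=4,fy=4,interpolation=cv2.INTER_CUBIC))
```

```text
pos [0.4969 0.0254 0.103 ] down [ 6.0e-04 -5.8e-03 -1.0e+00] jaw yaw deg 141.24 q [-0.099  0.433  1.768 -0.007  0.939 -2.56 ] F [ 0.2 -0.1 -2.4] open 0.0395 t 14.55
shift tool xyz [0.013  0.0005 0.0056] turn 141.24
[ 0.16 -0.11 -0.02]
```

View pics/d10z.png

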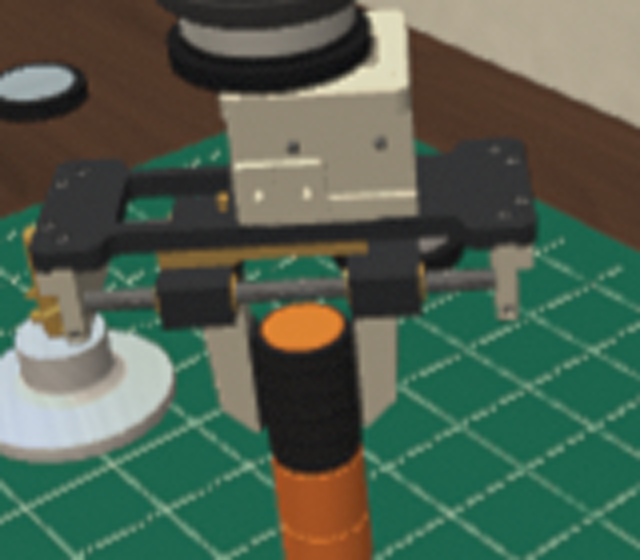

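Emit:
play_rows(moves=[[[0.002,0,0,0,-1],[0.002,0,0,0,-1],[0.002,0,0,0,-1],[0.002,0,0,0,-1],[0.001,0,0,0,-1],[0.001,0,0,0,-1],[0,0,0,0,-1],[0,0,0,0,-1],[0,0,0,0,-1],[0,0,0,0,-1]]])

```text
time: 15.6
tool_pos: [0.4984, 0.0251, 0.0943]
tool_rot: [-1.754, 1.563, -0.86]
contact_force: [0.2, -0.9, -3.4]
opening: 0.0397
```

Run:
```python
from h import *
go([.5,.03,.09],0); print(np.round(robot.observe()['torque'],2))
```

```text
pos [0.4984 0.0251 0.0943] down [ 0.0054 -0.0062 -1.    ] jaw yaw deg 141.22 q [-0.1    0.445  1.778 -0.007  0.913 -2.56 ] F [ 0.2 -0.9 -3.4] open 0.0397 t 15.6
shift tool xyz [0.0043 0.0019 0.0048] turn 141.22
[ 0.16 -0.12  0.  ]
```

Emit:
play_rows(moves=[[[0.001,0,0,0,-1],[0.001,0,0,0,-1],[0.001,0,0,0,-1],[0.001,0,0,0,-1],[0.001,0,0,0,-1],[0.001,0,0,0,-1],[0,0,0,0,-1],[0,0,0,0,-1],[0,0,0,0,-1],[0,0,0,0,-1]]])

```text
time: 16.6
tool_pos: [0.4986, 0.025, 0.0882]
tool_rot: [-1.715, 1.562, -0.821]
contact_force: [0.6, -0.4, -2.0]
opening: 0.0396
```

Run:
```python
from h import *
go([.5,.03,.09],0); print(np.round(robot.observe()['torque'],2))
im=snap('side','d11.png');  cv2.imwrite('pics/d11z.png',cv2.resize(im[120:280,200:360,::-1],None,fx=3.7,fy=3.7,interpolation=cv2.INTER_CUBIC))
```

```text
pos [0.4986 0.025  0.0882] down [ 0.0059 -0.0063 -1.    ] jaw yaw deg 141.23 q [-0.1    0.454  1.784 -0.007  0.897 -2.56 ] F [ 0.6 -0.4 -2. ] open 0.0396 t 16.6
shift tool xyz [-0.0018  0.002   0.0047] turn 141.23
[ 0.19 -0.03 -0.01]
```

View pics/d11z.png

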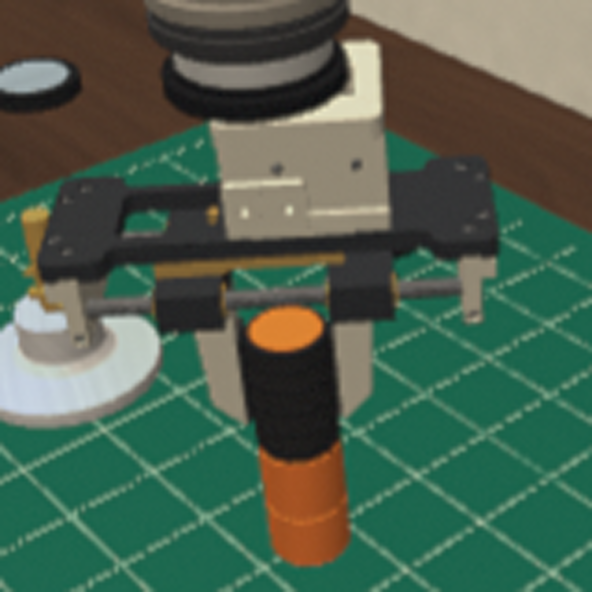

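Emit:
play_rows(moves=[[[0.001,0,0,0,-1],[0.001,0,0,0,-1],[0.001,0,0,0,-1],[0.001,0,0,0,-1],[0,0,0,0,-1],[0,0,0,0,-1],[0,0,0,0,-1],[0,0,0,0,-1],[0,0,0,0,-1],[0,0,0,0,-1]]])

```text
time: 17.65
tool_pos: [0.499, 0.0253, 0.0882]
tool_rot: [-1.545, 1.56, -0.65]
contact_force: [0.0, 0.8, -0.2]
opening: 0.0397
```

Run:
```python
from h import *
go([.5,.03,.09],0); print(np.round(robot.observe()['torque'],2))
```

```text
pos [0.499  0.0253 0.0882] down [ 0.0082 -0.0063 -0.9999] jaw yaw deg 141.24 q [-0.099  0.454  1.785 -0.007  0.894 -2.56 ] F [ 0.   0.8 -0.2] open 0.0397 t 17.65
shift tool xyz [-0.0018  0.0022  0.0043] turn 141.24
[ 0.15  0.12 -0.01]
```

Emit:
play_rows(moves=[[[0,0,0,0,-0.1],[0,0,0,0,0],[0,0,0,0,0.2],[0,0,0,0,0.5],[0,0,0,0,1],[0,0,0,0,1],[0,0,0,0,1],[0,0,0,0,1],[-0.01,0,0,0,1],[-0.01,0,0,0,1]]])

```text
time: 18.65
tool_pos: [0.4992, 0.0253, 0.1089]
tool_rot: [-1.547, 1.56, -0.653]
contact_force: [0.5, -0.1, -0.1]
opening: 0.0916
```

Emit:
play_rows(moves=[[[-0.02,0,0,0,1],[-0.03,0,0,0,1],[-0.03,0,0,0,1],[-0.02,0,0,8,1],[-0.01,0,0,8,1],[0,0,0,8,1],[0,0,0,8,1],[0,0,0,8,1],[0,0,0,0,1],[0,0,0,0,1]]])

```text
time: 19.65
tool_pos: [0.4992, 0.0261, 0.2358]
tool_rot: [-0.505, 1.547, -0.332]
contact_force: [0.3, 0.1, -0.4]
opening: 0.0918
```

Run:
```python
from h import *
go([.5,.03,.09],0); print(np.round(robot.observe()['torque'],2))
im=snap('side','d12.png');  im2=snap('scene','s12.png')
cv2.imwrite('pics/d12z.png',np.hstack([cv2.resize(im[60:260,180:380,::-1],None,fx=2,fy=2),cv2.resize(im2[60:260,200:400,::-1],None,fx=2,fy=2)]))
im=snap('wrist','w12.png')
```

```text
pos [0.4992 0.0261 0.2358] down [ 0.0225 -0.0077 -0.9997] jaw yaw deg 99.92 q [-0.098  0.276  1.594 -0.006  1.249 -1.84 ] F [ 0.3  0.1 -0.4] open 0.0918 t 19.65
shift tool xyz [ 0.1458  0.0054 -0.0015] turn 99.92
[ 0.08 -0.14  0.03]
```

View pics/d12z.png

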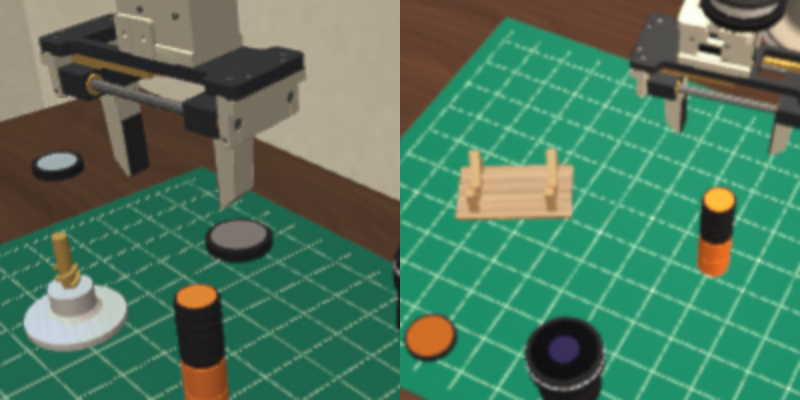

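View pics/w12.png

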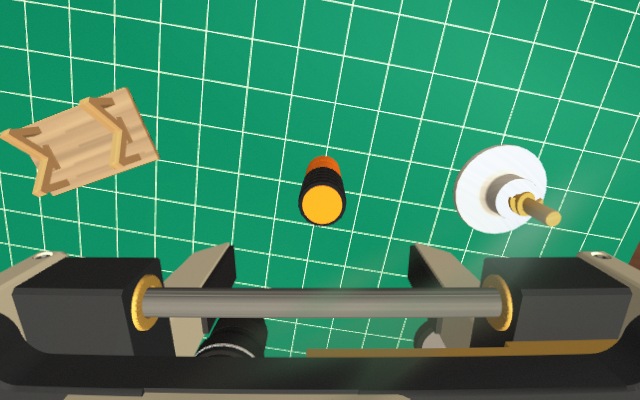

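Run:
```python
from h import *
im=cv2.imread('pics/w12.png');cv2.imwrite('pics/w12z.png',cv2.resize(im[70:210,0:180],None,fx=4.4,fy=4.2,interpolation=cv2.INTER_CUBIC))
sc=[atz('scene',p,.011) for p in [(230.6,144.4),(286.2,143.4),(285.6,167.4),(228.6,167.6)]]
sd=[atz('side',p,.011) for p in [(369,320),(467,344.3),(464.5,395),(354.3,364)]]
for q in (sc,sd):
    q=np.array(q)[:,:2]; print(q.round(4).tolist(),'c',q.mean(0).round(4),[np.linalg.norm(q[i]-q[i-1]).round(3) for i in range(4)], [np.degrees(np.arctan2(*(q[j]-q[i])[::-1])).round(1) for i,j in((0,1),(3,2),(0,3),(1,2))])
w=[atz('wrist',p,.011) for p in [(126,88),(158,157),(40,194)]]; print(np.round(w,4))
```

```text
[[0.5169, -0.3343], [0.4472, -0.2029], [0.5184, -0.1647], [0.5848, -0.296]] c [ 0.5168 -0.2495] [np.float64(0.078), np.float64(0.149), np.float64(0.081), np.float64(0.147)] [np.float64(117.9), np.float64(116.8), np.float64(29.4), np.float64(28.2)]
[[0.5141, -0.1751], [0.5846, -0.3031], [0.5136, -0.3418], [0.4423, -0.2123]] c [ 0.5137 -0.2581] [np.float64(0.081), np.float64(0.146), np.float64(0.081), np.float64(0.148)] [np.float64(-61.2), np.float64(-61.2), np.float64(-152.6), np.float64(-151.4)]
[[ 0.4418 -0.2062  0.011 ]
 [ 0.5136 -0.1683  0.011 ]
 [ 0.5853 -0.3163  0.011 ]]
```

View pics/w12z.png

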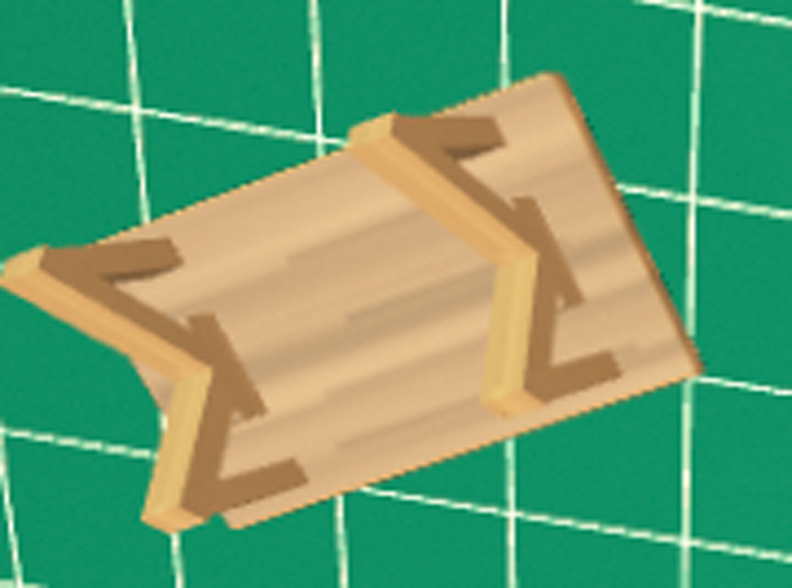

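Emit:
play_rows(moves=[[[0,0,0,8,1],[0,0,0,8,1],[0,0,0,8,1],[0,0,0,8,1],[0,0,0,8,1],[0,0,0,8,1],[0,0,0,8,1],[0,0,0,8,1],[0,0,0,5,1],[0,0,0,0,1]]])

```text
time: 20.8
tool_pos: [0.4983, 0.0261, 0.2343]
tool_rot: [0.672, 1.552, -0.393]
contact_force: [-0.5, 1.0, -0.3]
opening: 0.092
```

Run:
```python
from h import *
go([.499,.0253,.076],np.radians(28.2))
im=snap('wrist','w13.png');c=robot.get_calibration('wrist')
hsv=cv2.cvtColor(im,cv2.COLOR_RGB2HSV);m=cv2.inRange(hsv,(8,150,150),(25,255,255));n,l,s,ce=cv2.connectedComponentsWithStats(m)
for i in range(1,n):
    if s[i][4]>300: print(s[i],ce[i],atz('wrist',ce[i],.133,c).round(4))
go([.499,.0253,.076],np.radians(28.2))
```

```text
pos [0.4983 0.0261 0.2343] down [ 0.0178 -0.0074 -0.9998] jaw yaw deg 29.02 q [-0.098  0.278  1.595 -0.006  1.25  -0.602] F [-0.5  1.  -0.3] open 0.092 t 20.8
shift tool xyz [ 0.1583 -0.0017 -0.0013] turn 0.82
[304 158  35  19 333] [320.28228228 165.36336336] [0.4817 0.0549 0.133 ]
[ 302  187   40   39 1247] [321.66639936 206.14354451] [0.4992 0.0259 0.133 ]
[ 418  339  200   17 2002] [528.94305694 348.2997003 ] [ 0.7494 -0.0038  0.133 ]
pos [0.4983 0.0261 0.2343] down [ 0.0178 -0.0074 -0.9998] jaw yaw deg 29.15 q [-0.098  0.278  1.595 -0.006  1.25  -0.605] F [ 0.2  0.5 -0.4] open 0.0918 t 20.85
shift tool xyz [ 0.1583 -0.0017 -0.0014] turn 0.95
```

View pics/w13.png

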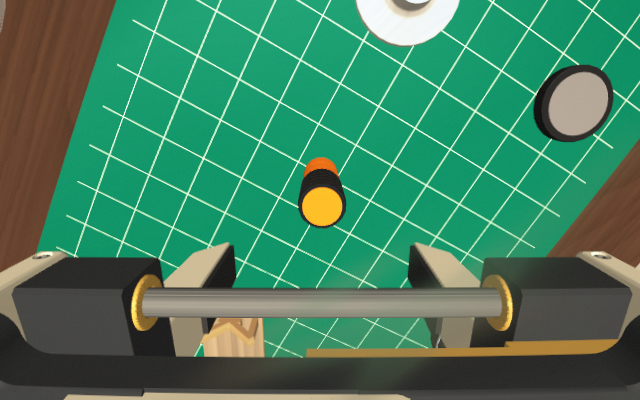

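Emit:
play_rows(moves=[[[0.01,-0.0017,-0.0012,0,1],[0.02,0,0,0,1],[0.025,0,0,0,1],[0.025,0,0,0,1],[0.025,0,0,0,1],[0.02,0,0,0,1],[0.015,0,0,0,1],[0.007,0,0,0,1],[0,0,0,0,1],[0,0,0,0,1]]])

```text
time: 21.85
tool_pos: [0.4962, 0.0254, 0.0778]
tool_rot: [0.595, 1.554, -0.444]
contact_force: [0.8, 0.2, -0.5]
opening: 0.0915
```

Run:
```python
from h import *
go([.499,.0256,.076],np.radians(28.2))
```

```text
pos [0.4962 0.0254 0.0778] down [ 0.0152 -0.0072 -0.9999] jaw yaw deg 30.48 q [-0.099  0.462  1.809 -0.008  0.855 -0.626] F [ 0.8  0.2 -0.5] open 0.0915 t 21.85
shift tool xyz [0.0019 0.0025 0.0013] turn 2.28
```

Emit:
play_rows(moves=[[[0.0015,0.0025,0.0013,2.3,1],[0,0,0,0,1],[0,0,0,0,0.3],[0,0,0,0,-1],[0,0,0,0,-1],[0,0,0,0,-1],[0,0,0,0,-1],[0,0,0,0,-1],[0,0,0,0,-1],[0,0,0,0,-1]]], grip_force=18)

```text
time: 22.85
tool_pos: [0.5004, 0.0254, 0.0797]
tool_rot: [0.707, 1.548, -0.368]
contact_force: [-1.5, -1.1, 2.0]
opening: 0.0398
```

Run:
```python
from h import *
go([.552,-.326,.2],np.radians(28.2))
```

```text
pos [0.5004 0.0254 0.0797] down [ 0.0208 -0.008  -0.9998] jaw yaw deg 28.4 q [-0.099  0.463  1.8   -0.008  0.857 -0.589] F [-1.5 -1.1  2. ] open 0.0398 t 22.85
shift tool xyz [-0.1164 -0.12    0.3357] turn 0.2
```

Emit:
play_rows(moves=[[[0,0,0,0,0.2],[0,0,0,0,0.2],[0.002,0,0,0,0.2],[0.002,0,0,0,0.2],[0.002,0,0,0,0.2],[0,0,0,0,-1],[0,0,0,0,-1],[0,0,0,0,-1],[0,0,0,0,-1],[0,0,0,0,-1]]], grip_force=18)

```text
time: 23.85
tool_pos: [0.5003, 0.0253, 0.0728]
tool_rot: [0.7, 1.549, -0.375]
contact_force: [0.6, -0.6, -0.3]
opening: 0.0397
```

Run:
```python
from h import *
go([.552,-.326,.2],np.radians(28.2))
```

```text
pos [0.5003 0.0253 0.0728] down [ 0.0201 -0.0079 -0.9998] jaw yaw deg 28.4 q [-0.099  0.474  1.806 -0.008  0.841 -0.589] F [ 0.6 -0.6 -0.3] open 0.0397 t 23.85
shift tool xyz [-0.1233 -0.1199  0.3357] turn 0.2
```

Emit:
play_rows(moves=[[[0,0,0,0,0.2],[0,0,0,0,0.2],[-0.0015,0,0,0,0.2],[-0.0015,0,0,0,0.2],[0,0,0,0,0.2],[0,0,0,0,-1],[0,0,0,0,-1],[0,0,0,0,-1],[0,0,0,0,-1],[0,0,0,0,-1]]], grip_force=18)

```text
time: 24.85
tool_pos: [0.5004, 0.0253, 0.0764]
tool_rot: [0.702, 1.549, -0.373]
contact_force: [0.6, -0.1, 1.1]
opening: 0.0396
```

Run:
```python
from h import *
go([.552,-.326,.2],np.radians(28.2))
```

```text
pos [0.5004 0.0253 0.0764] down [ 0.0207 -0.0081 -0.9998] jaw yaw deg 28.41 q [-0.099  0.468  1.803 -0.008  0.849 -0.589] F [ 0.6 -0.1  1.1] open 0.0396 t 24.85
shift tool xyz [-0.1196 -0.12    0.3356] turn 0.21
```

Emit:
play_rows(moves=[[[-0.01,0,0,0,-1],[-0.02,0,0,0,-1],[-0.025,0,0,0,-1],[-0.025,0,0,0,-1],[-0.015,0,0,0,-1],[-0.005,0,0,0,-1],[0,-0.005,0.015,0,-1],[0,-0.01,0.03,0,-1],[0,-0.015,0.04,0,-1],[0,-0.015,0.04,0,-1]]])

```text
time: 25.85
tool_pos: [0.5148, -0.1028, 0.1806]
tool_rot: [0.753, 1.559, -0.313]
contact_force: [0.9, -0.1, -3.3]
opening: 0.0403
```

Emit:
play_rows(moves=[[[0,-0.015,0.04,0,-1],[0,-0.015,0.04,0,-1],[0,-0.015,0.04,0,-1],[0,-0.015,0.04,0,-1],[0,-0.01,0.03,0,-1],[0,-0.004,0.015,0,-1],[0,0,0.005,0,-1],[0,0,0,0,-1],[0,0,0,0,-1],[0,0,0,0,-1]]])

```text
time: 26.85
tool_pos: [0.5475, -0.3329, 0.1731]
tool_rot: [2.747, 1.566, 1.676]
contact_force: [0.5, -0.5, -3.1]
opening: 0.0398
```

Run:
```python
from h import *
go([.5565,-.3333,.17],np.radians(28.2))
im=snap('wrist','w14.png'); im=snap('side','d14.png'); im=snap('scene','s14.png')
```

```text
pos [ 0.5475 -0.3329  0.1731] down [-5.e-04  5.e-03 -1.e+00] jaw yaw deg 28.62 q [-0.668  0.599  1.253  0.004  1.294 -1.168] F [ 0.5 -0.5 -3.1] open 0.0398 t 26.85
shift tool xyz [0.0031 0.0077 0.0047] turn 0.42
```

View pics/w14.png

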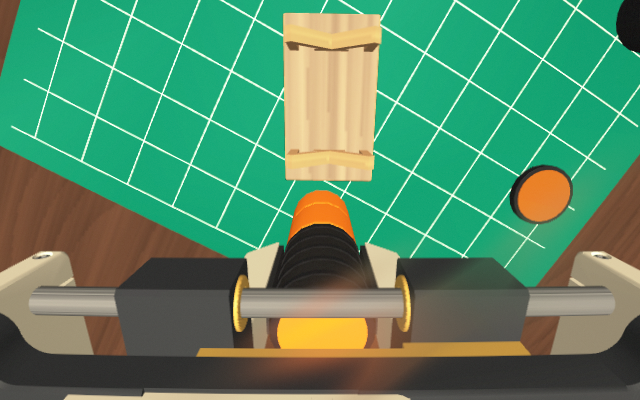

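View pics/d14.png

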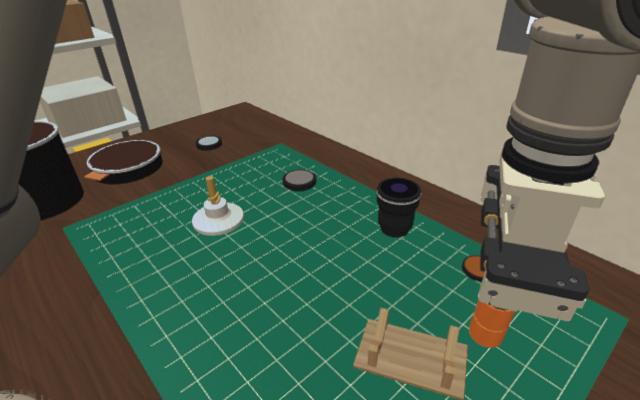

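View pics/s14.png

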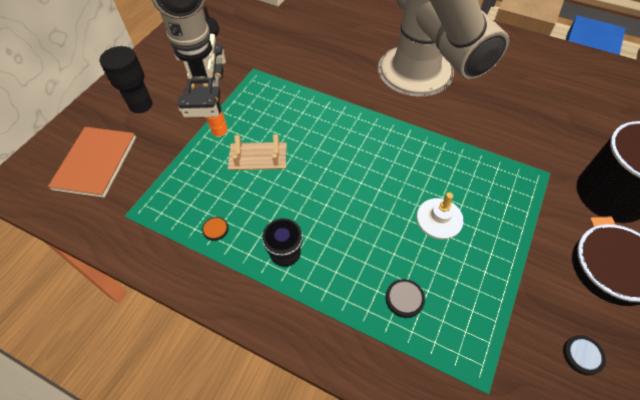

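Run:
```python
from h import *
im=cv2.imread('pics/w14.png');cv2.imwrite('pics/w14z.png',cv2.resize(im[0:200,260:400],None,fx=4,fy=3,interpolation=cv2.INTER_CUBIC))
```

```text
(no output)
```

View pics/w14z.png

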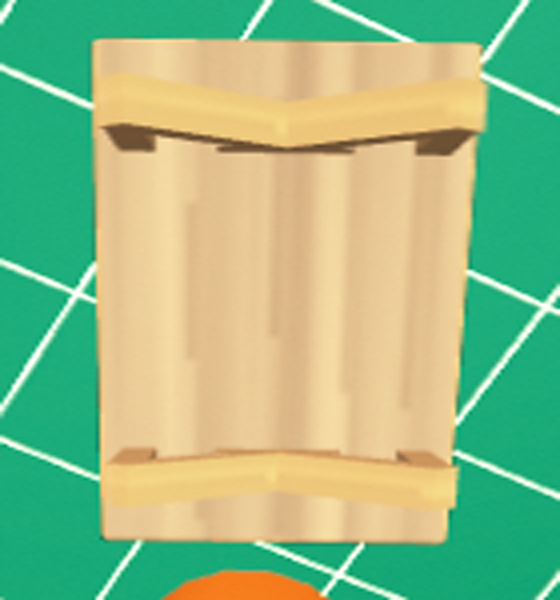

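```bash
cat > cr.py <<'E'
from h import *
from scipy.optimize import least_squares
c=robot.get_calibration('wrist')
pts=[(283.3,13.5),(380,14.7),(371.5,179.5),(285.8,179.8)]
q=np.array([atz('wrist',p,.011,c) for p in pts]);print(q.round(4).tolist(),q.mean(0).round(4),[np.linalg.norm(q[i]-q[i-1]).round(3) for i in range(4)])
for i,j in((0,3),(1,2)): print(np.degrees(np.arctan2(*(q[j]-q[i])[:2][::-1])).round(2))
v=np.array([atz('wrist',p,.021,c) for p in [(330.8,41.7),(328.3,156)]]);d=v[1]-v[0];print(v.round(4),v.mean(0).round(4),np.linalg.norm(d),np.degrees(np.arctan2(d[1],d[0])))
def model(t):
    u=np.array([np.cos(t[2]),np.sin(t[2])]);w=np.array([-u[1],u[0]]);C=t[:2]
    P=[(-75,-43,11),(-75,43,11),(75,43,11),(75,-43,11),(-50,0,21),(50,0,21)]
    return np.array([[*(C+a/1e3*u+b/1e3*w),z/1e3] for a,b,z in P])
obs=np.array(pts+[(330.8,41.7),(328.3,156)])
f=lambda t:(proj('wrist',model(t),c)-obs).ravel()
r=least_squares(f,[.514,-.254,np.radians(-61.8)]);print(r.x[:2].round(4),np.degrees(r.x[2]).round(2),r.fun.reshape(-1,2).round(1).tolist())
go([.5565,-.3333,.17],np.radians(28.2))
E
python3 cr.py
```

```text
[[0.4423, -0.21, 0.011], [0.5169, -0.1703, 0.011], [0.586, -0.3002, 0.011], [0.5114, -0.3412, 0.011]] [ 0.5141 -0.2554  0.011 ] [np.float64(0.148), np.float64(0.085), np.float64(0.147), np.float64(0.085)]
-62.2
-62.01
[[ 0.4903 -0.2118  0.021 ]
 [ 0.5362 -0.2993  0.021 ]] [ 0.5132 -0.2555  0.021 ] 0.0987289329495349 -62.3433301713125
[ 0.514  -0.2556] -62.04 [[-1.3, -1.4], [0.5, -1.2], [0.2, 1.8], [-0.7, 0.6], [0.4, -0.2], [0.9, 1.1]]
pos [ 0.5477 -0.3331  0.1736] down [ 2.0e-04  4.3e-03 -1.0e+00] jaw yaw deg 28.62 q [-0.668  0.598  1.252  0.004  1.294 -1.168] F [ 0.4 -0.1 -2.6] open 0.04 t 27.0
shift tool xyz [0.0036 0.0076 0.0044] turn 0.42
```

```bash
cat >> h.py <<'E'
YA=np.radians(-62.1);D=np.array([np.cos(YA),np.sin(YA)]);C0=np.array([.5138,-.2555])
def cs(s,z): go([*(C0+D*s),z],YA+np.pi/2); p=pose()[1]; r=p[:2]-C0; print('s,lat,Gz',(r@D).round(4),(r@np.array([-D[1],D[0]])).round(4),(p[2]+.019).round(4))
E
python3 -c "
from h import *
cs(.084,.093)"
```

```text
pos [ 0.5477 -0.3331  0.1736] down [ 2.0e-04  4.3e-03 -1.0e+00] jaw yaw deg 28.62 q [-0.668  0.598  1.252  0.004  1.294 -1.168] F [ 0.4 -0.1 -2.6] open 0.04 t 27.0
shift tool xyz [ 0.0806  0.0062 -0.0001] turn 0.72
s,lat,Gz 0.0845 -0.0064 0.1926
```

Emit:
play_rows(moves=[[[0,0.0062,0,0.7,-1],[0,0,0,0,-1],[0.006,0,0,0,-1],[0.012,0,0,0,-1],[0.014,0,0,0,-1],[0.014,0,0,0,-1],[0.012,0,0,0,-1],[0.006,0,0,0,-1],[0,0,0,0,-1],[0,0,0,0,-1]]])

```text
time: 28.0
tool_pos: [0.5533, -0.3279, 0.1034]
tool_rot: [2.889, 1.565, 1.806]
contact_force: [-0.1, -0.0, -2.2]
opening: 0.0394
```

Run:
```python
from h import *
cs(.084,.093)
im=snap('wrist','w15.png');im2=snap('side','d15.png')
cv2.imwrite('pics/z15.png',np.vstack([cv2.resize(im[0:240,200:440,::-1],(480,480)),cv2.resize(im2[260:400,320:600,::-1],(480,240))])[:720] if 0 else np.hstack([cv2.resize(im[:240,220:420,::-1],(400,480)),cv2.resize(im2[240:400,400:533,::-1],(400,480),interpolation=cv2.INTER_CUBIC)]))
```

```text
pos [ 0.5533 -0.3279  0.1034] down [-0.0013  0.0055 -1.    ] jaw yaw deg 27.94 q [-0.656  0.667  1.329  0.004  1.15  -1.145] F [-0.1 -0.  -2.2] open 0.0394 t 28.0
shift tool xyz [ 0.0104 -0.001   0.0016] turn 0.04
s,lat,Gz 0.0825 0.001 0.1224
```

View pics/z15.png

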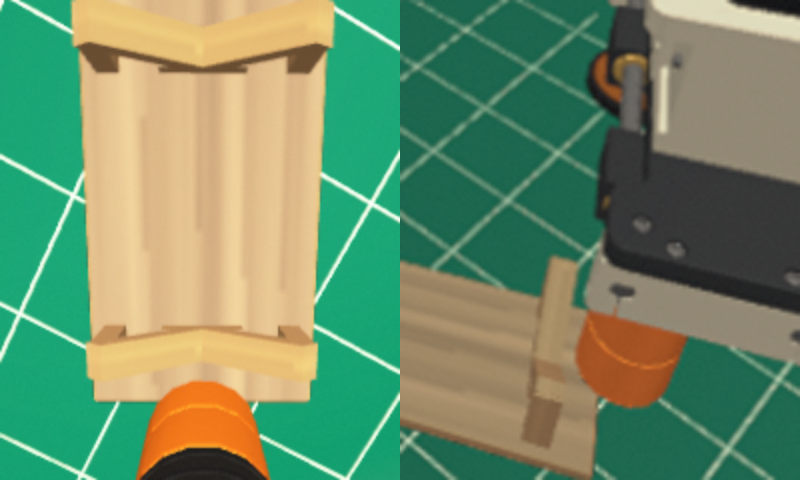

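Emit:
play_rows(moves=[[[0.003,-0.001,0,0,-1],[0.003,0,0,0,-1],[0.003,0,0,0,-1],[0.001,0,0,0,-1],[0,0,-0.003,0,-1],[0,0,-0.003,0,-1],[0,0,-0.003,0,-1],[0,0,-0.003,0,-1],[0,0,-0.003,0,-1],[0,0,-0.003,0,-1]]], grip_force=12)

```text
time: 29.1
tool_pos: [0.5453, -0.3143, 0.0965]
tool_rot: [0.699, 1.565, -0.384]
contact_force: [-0.3, -1.8, -1.7]
opening: 0.0398
```

Run:
```python
from h import *
cs(.0276,.092)
im=snap('wrist','w16.png');im2=snap('side','d16.png')
cv2.imwrite('pics/z16.png',np.hstack([cv2.resize(im[:240,220:420,::-1],(400,480)),cv2.resize(im2[240:400,400:533,::-1],(400,480),interpolation=cv2.INTER_CUBIC)]))
```

```text
pos [ 0.5453 -0.3143  0.0965] down [ 0.0058 -0.0024 -1.    ] jaw yaw deg 27.95 q [-0.645  0.646  1.392  0.002  1.097 -1.134] F [-0.3 -1.8 -1.7] open 0.0398 t 29.1
shift tool xyz [ 0.0043 -0.0003 -0.0391] turn 0.05
s,lat,Gz 0.0667 0.0003 0.1155
```

View pics/z16.png

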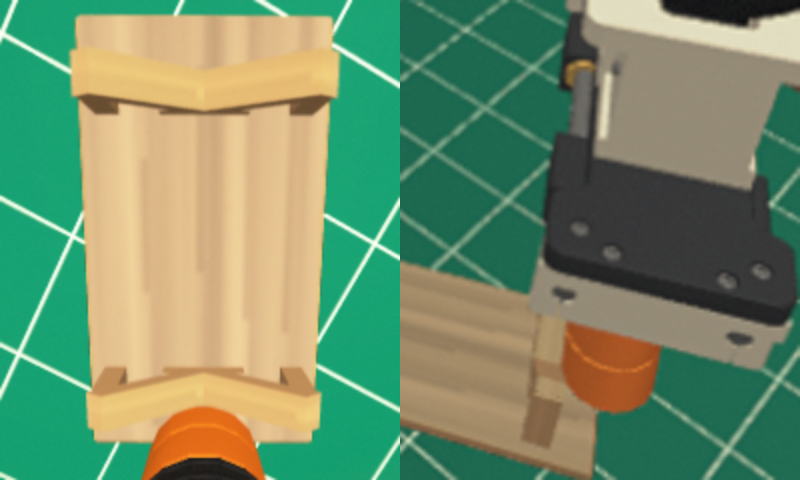

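Emit:
play_rows(moves=[[[0.002,0,-0.002,0,-1],[0.002,0,-0.003,0,-1],[0.0015,0,-0.004,0,-1],[0.001,0,-0.004,0,-1],[0.0005,0,-0.004,0,-1],[0.0005,0,-0.003,0,-1],[0,0,-0.002,0,-1],[0,0,0,0,-1],[0,0,0,0,-1],[0,0,0,0,-1]]])

```text
time: 30.2
tool_pos: [0.5347, -0.2931, 0.0888]
tool_rot: [0.724, 1.563, -0.359]
contact_force: [-0.2, -2.0, -1.3]
opening: 0.0397
```

Run:
```python
from h import *
cs(.0276,.092)
im=snap('wrist','w17.png');im2=snap('side','d17.png');im3=snap('scene','s17.png')
cv2.imwrite('pics/z17.png',np.hstack([cv2.resize(im[:300,220:420,::-1],(320,480)),cv2.resize(im2[240:400,370:503,::-1],(400,480),interpolation=cv2.INTER_CUBIC)]))
```

```text
pos [ 0.5347 -0.2931  0.0888] down [ 0.0075 -0.0028 -1.    ] jaw yaw deg 27.95 q [-0.628  0.622  1.464  0.002  1.048 -1.117] F [-0.2 -2.  -1.3] open 0.0397 t 30.2
shift tool xyz [-0.0033 -0.0009 -0.0154] turn 0.05
s,lat,Gz 0.043 0.0009 0.1078
```

View pics/z17.png

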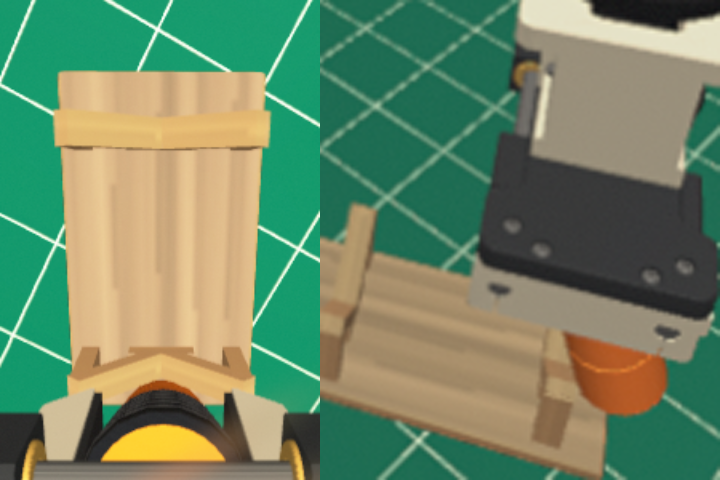

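Emit:
play_rows(moves=[[[0,0,-0.003,0,-1],[0,0,-0.004,0,-1],[0.0005,0,-0.005,0,-1],[0.0005,0,-0.005,0,-1],[0.001,0,-0.005,0,-1],[0.001,0,-0.005,0,-1],[0.002,0,-0.004,0,-1],[0.001,0,-0.002,0,-1],[0,0,0,0,-1],[0,0,0,0,-1]]])

```text
time: 31.35
tool_pos: [0.5167, -0.2604, 0.0812]
tool_rot: [0.87, 1.566, -0.212]
contact_force: [-0.3, -1.4, -2.3]
opening: 0.0398
```

Run:
```python
from h import *
cs(-.0105,.069)
im=snap('wrist','w18.png');im2=snap('side','d18.png');im3=snap('scene','s18.png')
cv2.imwrite('pics/z18.png',np.hstack([cv2.resize(im[:300,220:420,::-1],(320,480)),cv2.resize(im2[240:400,370:503,::-1],(400,480),interpolation=cv2.INTER_CUBIC)]))
```

```text
pos [ 0.5167 -0.2604  0.0812] down [ 0.0046 -0.001  -1.    ] jaw yaw deg 27.96 q [-0.6    0.584  1.563  0.002  0.99  -1.089] F [-0.3 -1.4 -2.3] open 0.0398 t 31.35
shift tool xyz [ 0.0121 -0.0003 -0.0162] turn 0.06
s,lat,Gz 0.0057 0.0003 0.1002
```

View pics/z18.png

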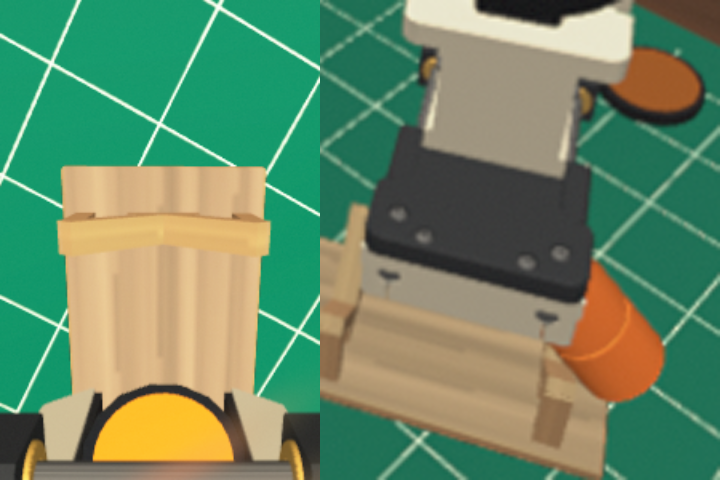

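Emit:
play_rows(moves=[[[0.001,0,-0.002,0,-1],[0.002,0,-0.004,0,-1],[0.003,0,-0.004,0,-1],[0.003,0,-0.004,0,-1],[0.004,0,-0.003,0,-1],[0.004,0,-0.003,0,-1],[0.004,0,-0.002,0,-1],[0.002,0,-0.001,0,-1],[0,0,0,0,-1],[0,0,0,0,-1]]])

```text
time: 32.5
tool_pos: [0.5049, -0.237, 0.0562]
tool_rot: [1.326, 1.567, 0.244]
contact_force: [-0.4, 0.1, -0.6]
opening: 0.0396
```

Run:
```python
from h import *
cs(-.0274,.030)
im=snap('wrist','w19.png');im2=snap('side','d19.png');im3=snap('scene','s19.png')
cv2.imwrite('pics/z19.png',np.hstack([cv2.resize(im3[90:190,190:310,::-1],(480,400)),cv2.resize(im2[240:400,350:483,::-1],(320,400),interpolation=cv2.INTER_CUBIC)]))
```

```text
pos [ 0.5049 -0.237   0.0562] down [ 0.0039  0.001  -1.    ] jaw yaw deg 27.96 q [-0.578  0.588  1.645  0.004  0.906 -1.068] F [-0.4  0.1 -0.6] open 0.0396 t 32.5
shift tool xyz [ 0.0262 -0.0008 -0.0069] turn 0.06
s,lat,Gz -0.0205 0.0007 0.0752
```

View pics/z19.png

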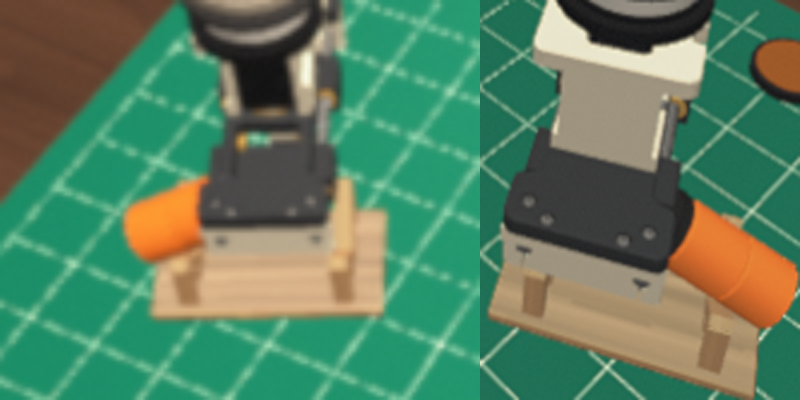

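Emit:
play_rows(moves=[[[0.002,0,-0.002,0,-1],[0.003,0,-0.002,0,-1],[0.003,0,-0.001,0,-1],[0.003,0,-0.001,0,-1],[0.003,0,0,0,-1],[0.003,0,0,0,-1],[0.002,0,0,0,-1],[0.001,0,0,0,-1],[0,0,0,0,-1],[0,0,0,0,-1]]])

```text
time: 33.65
tool_pos: [0.5015, -0.2306, 0.0342]
tool_rot: [1.809, 1.567, 0.726]
contact_force: [-1.3, 1.2, -0.4]
opening: 0.0393
```

Run:
```python
from h import *
cs(-.0274,.030)
im=snap('wrist','w20.png');im2=snap('side','d20.png');im3=snap('scene','s20.png')
cv2.imwrite('pics/z20.png',np.hstack([cv2.resize(im3[90:190,190:310,::-1],(480,400)),cv2.resize(im2[240:400,350:483,::-1],(320,400),interpolation=cv2.INTER_CUBIC)]))
```

```text
pos [ 0.5015 -0.2306  0.0342] down [ 0.0028  0.0025 -1.    ] jaw yaw deg 27.95 q [-0.572  0.612  1.677  0.005  0.851 -1.063] F [-1.3  1.2 -0.4] open 0.0393 t 33.65
shift tool xyz [ 0.0042 -0.0008  0.0004] turn 0.05
s,lat,Gz -0.0278 0.0008 0.0532
```

View pics/z20.png

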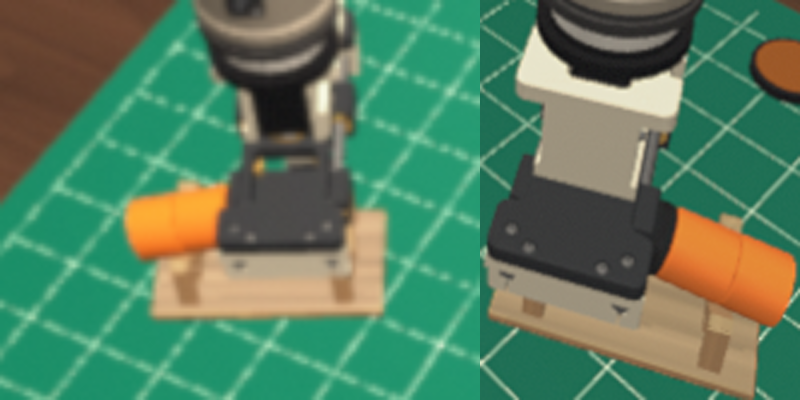

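View pics/w20.png

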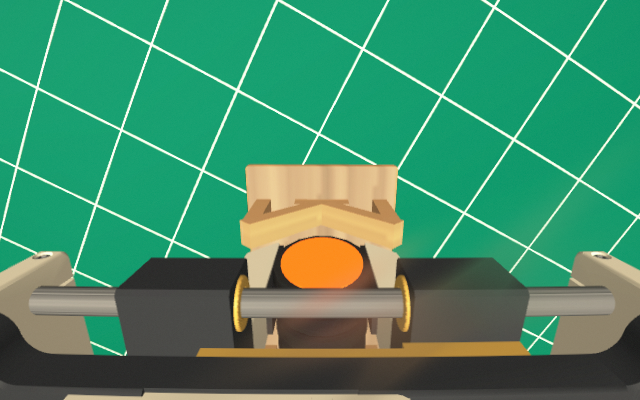

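Run:
```python
from h import *
W=np.array([-D[1],D[0]])
def SZ(n,uv):
    for z in (.045,.055,.065,.075):
        p=atz(n,uv,z); r=p[:2]-C0; print(n,uv,z,'s',(r@D).round(4),'lat',(r@W).round(4))
SZ('wrist',(322,263)); SZ('wrist',(322,237)); 
c=robot.get_calibration('wrist')
for s,z in [(-.065,.049),(-.055,.055),(-.045,.06)]: print(s,z,proj('wrist',[[*(C0+D*s),z]],c))
print('vertex far saddle',proj('wrist',[[*(C0+D*-.05),.021]],c))
```

```text
wrist (322, 263) 0.045 s -0.0333 lat 0.0002
wrist (322, 263) 0.055 s -0.0383 lat 0.0001
wrist (322, 263) 0.065 s -0.0433 lat 0.0001
wrist (322, 263) 0.075 s -0.0484 lat 0.0
wrist (322, 237) 0.045 s -0.0471 lat 0.0002
wrist (322, 237) 0.055 s -0.0512 lat 0.0001
wrist (322, 237) 0.065 s -0.0553 lat 0.0001
wrist (322, 237) 0.075 s -0.0593 lat -0.0
-0.065 0.049 [[321.68822582 203.59072131]]
-0.055 0.055 [[321.74253475 229.0066506 ]]
-0.045 0.06 [[321.78656502 254.42042447]]
vertex far saddle [[321.41121937 215.48959843]]
```

Run:
```python
from h import *
W=np.array([-D[1],D[0]])
im=cv2.imread('pics/d20.png');im3=cv2.imread('pics/s20.png')
cv2.imwrite('pics/q20.png',np.hstack([cv2.resize(im[300:400,400:500],(600,600),interpolation=cv2.INTER_CUBIC)]))
for n,uv in [('side',(426,335)),('side',(478.8,354))]:
    # intersect with vertical plane lat=0
    o,w=ray(n,uv); t=-((o[:2]-C0)@W+ .0)/(w[:2]@W); p=o+t*w; print(n,uv,'plane lat0: s',((p[:2]-C0)@D).round(4),'z',p[2].round(4))
```

```text
side (426, 335) plane lat0: s 0.0155 z 0.0579
side (478.8, 354) plane lat0: s 0.0855 z 0.0476
```

View pics/q20.png

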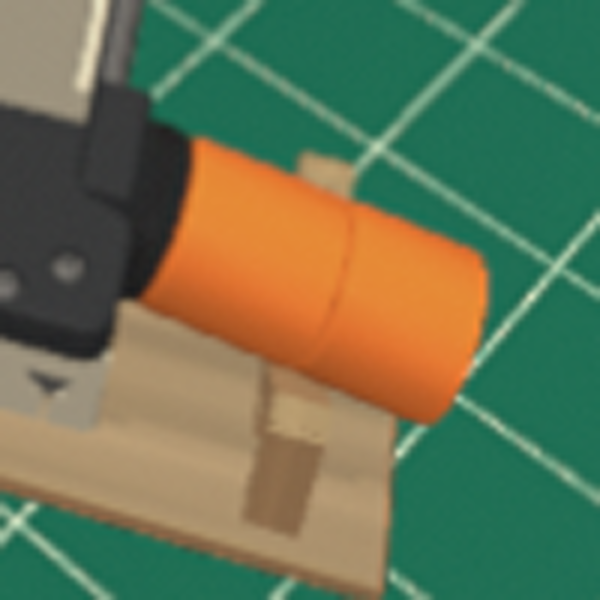

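Emit:
play_rows(moves=[[[0.002,0,0,0,-1],[0.002,0,0,0,-1],[0.002,0,0,0,-1],[0.002,0,0,0,-1],[0.002,0,0,0,-1],[0.002,0,0,0,-1],[0.002,0,0,0,-1],[0.001,0,0,0,-1],[0,0,0,0,-1],[0,0,0,0,-1]]])

```text
time: 34.8
tool_pos: [0.5013, -0.2301, 0.0177]
tool_rot: [2.039, 1.567, 0.957]
contact_force: [-1.1, 1.4, -0.6]
opening: 0.0396
```

Run:
```python
from h import *
cs(-.0274,.015)
im=snap('wrist','w21.png');im2=snap('side','d21.png')
cv2.imwrite('pics/z21.png',np.hstack([cv2.resize(im[150:350,220:420,::-1],(400,400)),cv2.resize(im2[280:400,390:510,::-1],(400,400),interpolation=cv2.INTER_CUBIC)]))
```

```text
pos [ 0.5013 -0.2301  0.0177] down [ 0.0022  0.0032 -1.    ] jaw yaw deg 27.96 q [-0.572  0.637  1.688  0.005  0.816 -1.063] F [-1.1  1.4 -0.6] open 0.0396 t 34.8
shift tool xyz [ 0.0027 -0.0008  0.0009] turn 0.06
s,lat,Gz -0.0283 0.0008 0.0367
```

View pics/z21.png

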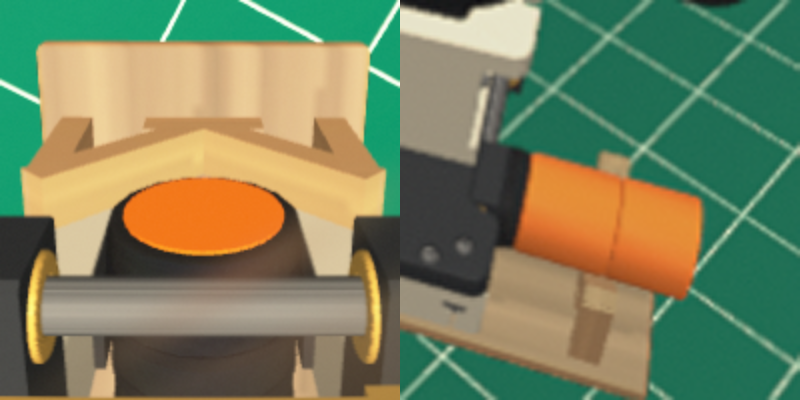

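Emit:
play_rows(moves=[[[0.001,0,0,0,-1],[0.001,0,0,0,-1],[0.001,0,0,0,-1],[0.0005,0,0,0,-1],[0,0,0,0,-1],[0,0,0,0,-0.3],[0,0,0,0,-0.1],[0,0,0,0,0],[0,0,0,0,0],[0,0,0,0,0]]], grip_force=4)

```text
time: 35.9
tool_pos: [0.5025, -0.2316, 0.0152]
tool_rot: [1.168, 1.565, 0.084]
contact_force: [-0.7, 0.9, -0.1]
opening: 0.0457
```

Run:
```python
from h import *
cs(-.0274,.015)
im=snap('wrist','w22.png');im2=snap('side','d22.png')
cv2.imwrite('pics/z22.png',np.hstack([cv2.resize(im[150:350,220:420,::-1],(400,400)),cv2.resize(im2[280:400,390:510,::-1],(400,400),interpolation=cv2.INTER_CUBIC)]))
```

```text
pos [ 0.5025 -0.2316  0.0152] down [ 5.4e-03  5.0e-04 -1.0e+00] jaw yaw deg 27.94 q [-0.572  0.642  1.688  0.005  0.807 -1.063] F [-0.7  0.9 -0.1] open 0.0457 t 35.9
shift tool xyz [ 0.0001 -0.0012 -0.001 ] turn 0.04
s,lat,Gz -0.0264 0.0012 0.0342
```

View pics/z22.png

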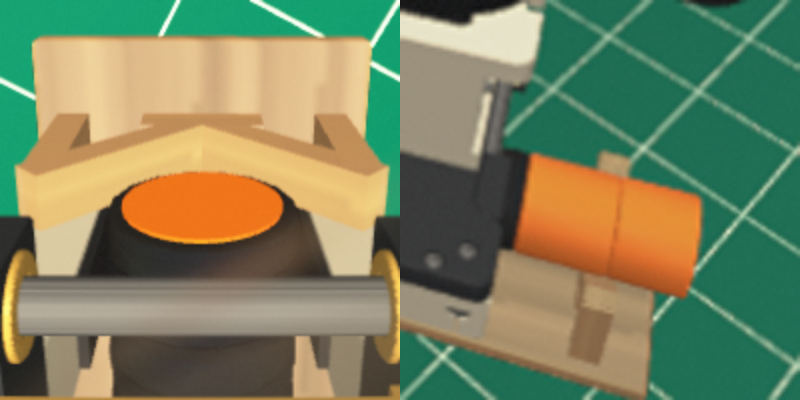

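Emit:
play_rows(moves=[[[0,0,0,0,0.35],[0,-0.001,0,0,0.35],[-0.006,0,0.002,0,0.35],[-0.005,0,0.007,0,0.35],[0,0,0.01,0,0.35],[0,0,0.01,0,0.35],[0,0,0.01,0,0.35],[0,0,0.007,0,0.35],[0,0,0,0,0.35],[0,0,0,0,0.35]]])

```text
time: 37.0
tool_pos: [0.5254, -0.2778, 0.0273]
tool_rot: [1.007, 1.564, -0.077]
contact_force: [-0.5, 1.0, -0.4]
opening: 0.0621
```

Run:
```python
from h import *
cs(.02,.026)
im=snap('wrist','w23.png');im2=snap('side','d23.png');im3=snap('scene','s23.png')
cv2.imwrite('pics/z23.png',np.hstack([cv2.resize(im[100:340,220:420,::-1],(334,400)),cv2.resize(im2[280:400,390:510,::-1],(400,400),interpolation=cv2.INTER_CUBIC)]))
```

```text
pos [ 0.5254 -0.2778  0.0273] down [ 6.5e-03 -5.0e-04 -1.0e+00] jaw yaw deg 27.88 q [-0.617  0.679  1.559  0.004  0.898 -1.106] F [-0.5  1.  -0.4] open 0.0621 t 37.0
shift tool xyz [ 0.0013  0.0002 -0.0052] turn -0.02
s,lat,Gz 0.0251 -0.0002 0.0463
```

View pics/z23.png

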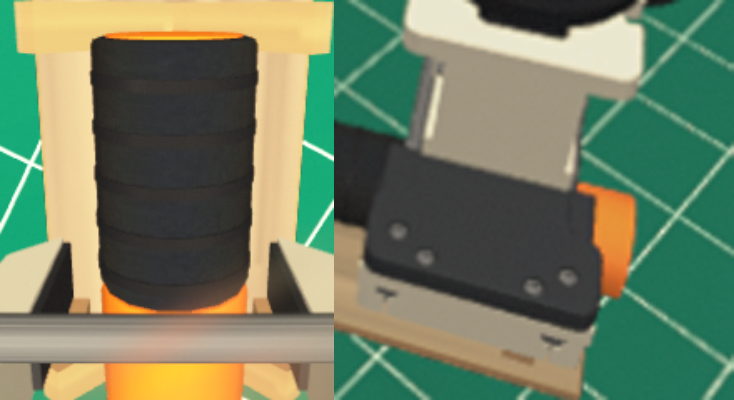

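Run:
```python
from h import *
for uv,z in [((325,283),.063),((325,278),.063),((322,121),.055),((322,124),.05)]:
    p=atz('wrist',uv,z); print(uv,((p[:2]-C0)@D).round(4))
```

```text
(325, 283) 0.0158
(325, 278) 0.0134
(322, 121) -0.0495
(322, 124) -0.0481
```

Emit:
play_rows(moves=[[[0.001,0,-0.004,0,0.35],[0,0,-0.004,0,0.35],[0,0,0,0,0],[0,0,0,0,-1],[0,0,0,0,-1],[0,0,0,0,-1],[0,0,0,0,-1],[0,0,0,0,-1],[0,0,0,0,-1],[0,0,0,0,-1]]], grip_force=20)

```text
time: 38.15
tool_pos: [0.5215, -0.2681, 0.0266]
tool_rot: [1.113, 1.564, 0.031]
contact_force: [1.2, 1.0, -0.2]
opening: 0.0395
```

Emit:
play_rows(moves=[[[-0.002,0,0,0,-1],[-0.003,0,0,0,-1],[-0.004,0,0,0,-1],[-0.004,0,0,0,-1],[-0.004,0,0,0,-1],[-0.004,0,0,0,-1],[-0.003,0,0,0,-1],[-0.002,0,0,0,-1],[0,0,0,0,-1],[0,0,0,0,-1]]])

```text
time: 39.15
tool_pos: [0.5197, -0.268, 0.0538]
tool_rot: [1.469, 1.567, 0.387]
contact_force: [0.0, -0.1, -3.8]
opening: 0.0393
```

Run:
```python
from h import *
cs(0,.030)
im=snap('wrist','w24.png');im2=snap('side','d24.png');im3=snap('scene','s24.png')
cv2.imwrite('pics/z24.png',np.hstack([cv2.resize(im[60:340,220:420,::-1],(286,400)),cv2.resize(im2[260:400,370:510,::-1],(400,400),interpolation=cv2.INTER_CUBIC)]))
```

```text
pos [ 0.5197 -0.268   0.0538] down [ 0.0034  0.0014 -1.    ] jaw yaw deg 27.98 q [-0.609  0.63   1.566  0.004  0.943 -1.099] F [ 0.  -0.1 -3.8] open 0.0393 t 39.15
shift tool xyz [ 0.0238  0.0005 -0.0138] turn 0.08
s,lat,Gz 0.0138 -0.0006 0.0728
```

View pics/z24.png

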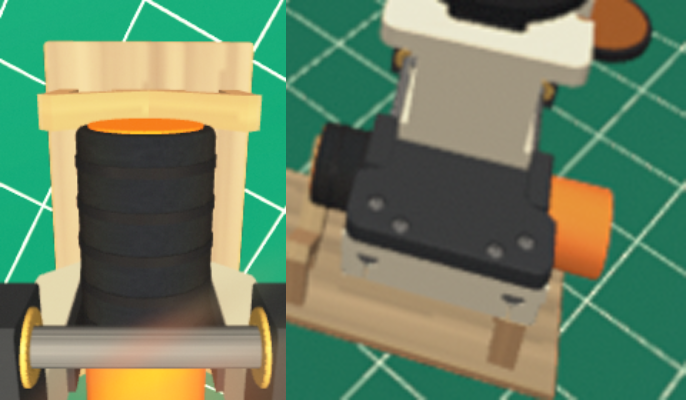

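View pics/s24.png

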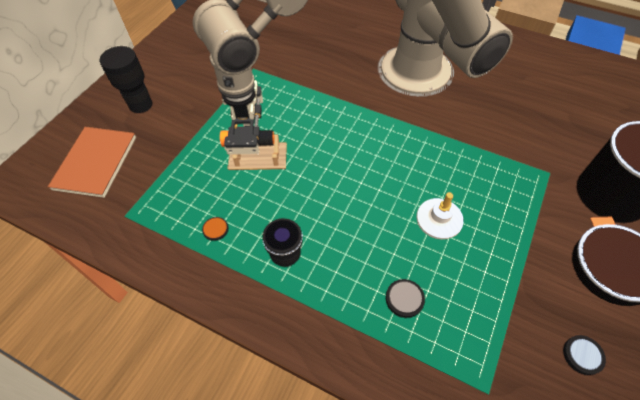

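Run:
```python
from h import *
W=np.array([-D[1],D[0]])
im=cv2.imread('pics/d24.png');cv2.imwrite('pics/q24.png',cv2.resize(im[290:370,370:500],(780,480),interpolation=cv2.INTER_CUBIC))
for uv in [(383,317.8),(482,338.8)]:
    o,w=ray('side',uv); t=-((o[:2]-C0)@W)/(w[:2]@W); p=o+t*w; print(uv,'s',((p[:2]-C0)@D).round(4),'z',p[2].round(4))
```

```text
(383, 317.8) s -0.0444 z 0.0701
(482, 338.8) s 0.0833 z 0.0786
```

View pics/q24.png

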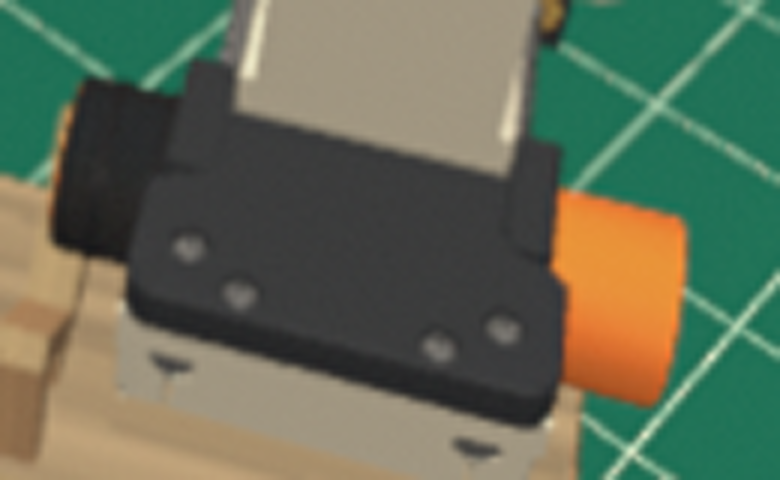

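Emit:
play_rows(moves=[[[0,0,-0.003,0,-1],[0,0,-0.005,0,-1],[0,0,-0.005,0,-1],[0,0,-0.003,0,-1],[0,0,0,0,-1],[0.003,0,0,0,-1],[0.004,0,0,0,-1],[0.004,0,0,0,-1],[0.002,0,0,0,-1],[0,0,0,0,-1]]])

```text
time: 40.3
tool_pos: [0.5111, -0.2522, 0.0387]
tool_rot: [1.928, 1.568, 0.845]
contact_force: [0.2, 0.3, -3.0]
opening: 0.0395
```

Run:
```python
from h import *
cs(-.004,.030)
im=snap('wrist','w25.png');im2=snap('side','d25.png');im3=snap('scene','s25.png')
cv2.imwrite('pics/z25.png',np.hstack([cv2.resize(im[60:340,220:420,::-1],(286,400)),cv2.resize(im2[260:400,350:490,::-1],(400,400),interpolation=cv2.INTER_CUBIC)]))
```

```text
pos [ 0.5111 -0.2522  0.0387] down [ 0.0021  0.0023 -1.    ] jaw yaw deg 27.99 q [-0.594  0.631  1.62   0.004  0.89  -1.085] F [ 0.2  0.3 -3. ] open 0.0395 t 40.3
shift tool xyz [0.0087 0.0008 0.0002] turn 0.09
s,lat,Gz -0.0042 -0.0008 0.0577
```

View pics/z25.png

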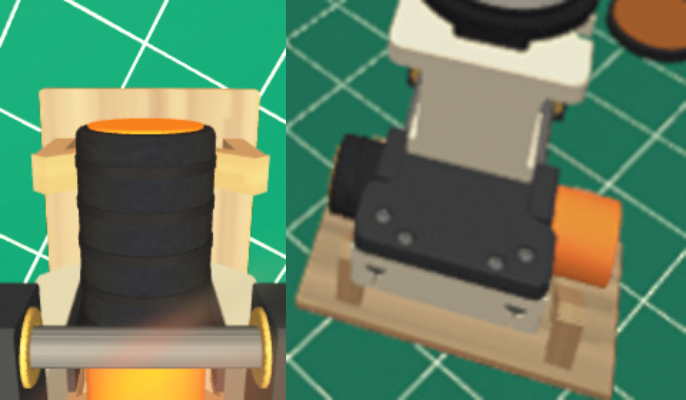

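Black end now lies over the far saddle, orange end over the near one. Lower the last 9 mm slowly.

Emit:
play_rows(moves=[[[0.002,0,0,0,-1],[0.002,0,0,0,-1],[0.001,0,0,0,-1],[0.001,0,0,0,-1],[0.001,0,0,0,-1],[0.001,0,0,0,-1],[0.0005,0,0,0,-1],[0,0,0,0,-1],[0,0,0,0,-1],[0,0,0,0,-1]]])

```text
time: 41.45
tool_pos: [0.5117, -0.2525, 0.0304]
tool_rot: [1.453, 1.567, 0.371]
contact_force: [-0.9, -0.0, -3.2]
opening: 0.0396
```

Run:
```python
from h import *
cs(-.004,.030)
im2=snap('side','d26.png')
cv2.imwrite('pics/z26.png',cv2.resize(im2[260:400,350:490,::-1],(560,560),interpolation=cv2.INTER_CUBIC))
```

```text
pos [ 0.5117 -0.2525  0.0304] down [ 0.0035  0.0014 -1.    ] jaw yaw deg 27.98 q [-0.594  0.643  1.625  0.004  0.871 -1.085] F [-0.9 -0.  -3.2] open 0.0396 t 41.45
shift tool xyz [ 0.0004  0.0005 -0.0003] turn 0.08
s,lat,Gz -0.0037 -0.0005 0.0494
```

View pics/z26.png

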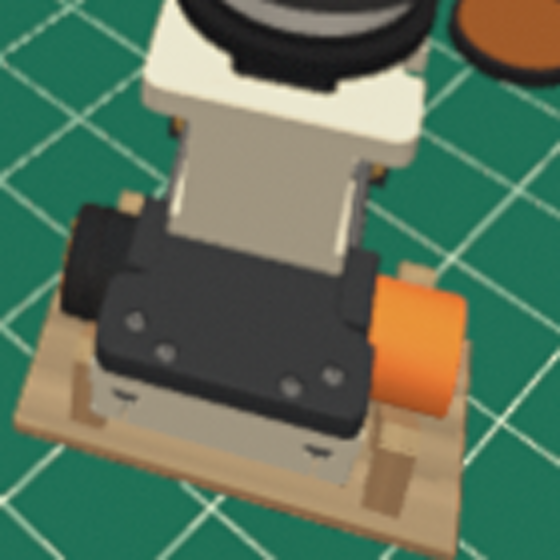

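Emit:
play_rows(moves=[[[0.001,0,0,0,-1],[0.001,0,0,0,-1],[0.001,0,0,0,-1],[0.001,0,0,0,-1],[0,0,0,0,-1],[0,0,0,0,-1],[0,0,0,0,-1],[0,0,0,0,-1],[0,0,0,0,-1],[0,0,0,0,-1]]])

```text
time: 42.5
tool_pos: [0.5127, -0.2526, 0.0271]
tool_rot: [1.165, 1.565, 0.082]
contact_force: [0.3, 1.2, -1.1]
opening: 0.0397
```

Run:
```python
from h import *
cs(-.004,.030)
```

```text
pos [ 0.5127 -0.2526  0.0271] down [ 5.9e-03  5.0e-04 -1.0e+00] jaw yaw deg 27.99 q [-0.594  0.648  1.627  0.005  0.862 -1.085] F [ 0.3  1.2 -1.1] open 0.0397 t 42.5
shift tool xyz [-0.0029 -0.0004 -0.0009] turn 0.09
s,lat,Gz -0.0031 0.0004 0.0461
```

Emit:
play_rows(moves=[[[0.001,0,0,0,-1],[0.001,0,0,0,-1],[0.001,0,0,0,-1],[0,0,0,0,-1],[0,0,0,0,-0.3],[0,0,0,0,-0.1],[0,0,0,0,0],[0,0,0,0,0.1],[0,0,0,0,0.3],[0,0,0,0,0.3]]], grip_force=10)

```text
time: 43.5
tool_pos: [0.5133, -0.2533, 0.0264]
tool_rot: [0.897, 1.563, -0.185]
contact_force: [-0.4, -0.1, -0.3]
opening: 0.0585
```

Run:
```python
from h import *
cs(-.004,.030)
im=snap('wrist','w27.png');im2=snap('side','d27.png');im3=snap('scene','s27.png')
cv2.imwrite('pics/z27.png',np.hstack([cv2.resize(im[60:340,220:420,::-1],(286,400)),cv2.resize(im2[260:400,350:490,::-1],(400,400),interpolation=cv2.INTER_CUBIC)]))
```

```text
pos [ 0.5133 -0.2533  0.0264] down [ 0.0077 -0.0014 -1.    ] jaw yaw deg 28.01 q [-0.594  0.649  1.627  0.004  0.858 -1.086] F [-0.4 -0.1 -0.3] open 0.0585 t 43.5
shift tool xyz [-0.0037 -0.0005 -0.0018] turn 0.11
s,lat,Gz -0.0022 0.0005 0.0454
```

View pics/z27.png

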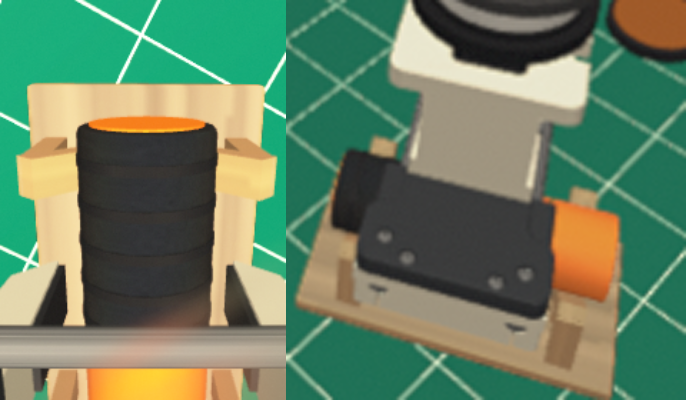

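Resting in both saddles. Open fully and lift clear straight up, then look.

Emit:
play_rows(moves=[[[0,0,0,0,0.6],[0,0,0,0,0.6],[0,0,0,0,0.6],[-0.005,0,0,0,0.6],[-0.01,0,0,0,0.6],[-0.015,0,0,0,0.6],[-0.02,0,0,0,0.6],[-0.03,0,0,0,0.6],[-0.03,0,0,0,0.6],[-0.03,0,0,0,0.6]]])

```text
time: 44.65
tool_pos: [0.5102, -0.2517, 0.1711]
tool_rot: [2.142, 1.568, 1.06]
contact_force: [0.5, -0.8, -0.7]
opening: 0.0733
```

Emit:
play_rows(moves=[[[-0.02,0,0.02,0,0.6],[-0.02,0,0.03,0,0.6],[0,0,0.03,0,0.6],[0,0,0.03,0,0.6],[0,0,0.02,0,0.6],[0,0,0,0,0.6],[0,0,0,0,0.6],[0,0,0,0,0.6],[0,0,0,0,0.6],[0,0,0,0,0.6]]])

```text
time: 45.65
tool_pos: [0.5731, -0.3675, 0.2287]
tool_rot: [0.667, 1.555, -0.412]
contact_force: [-0.9, 0.4, -0.8]
opening: 0.0738
```

Run:
```python
from h import *
cs(0,.030)
im=snap('wrist','w28.png');im2=snap('side','d28.png');im3=snap('scene','s28.png')
cv2.imwrite('pics/z28.png',np.hstack([cv2.resize(im[:320,160:480,::-1],(400,400)),cv2.resize(im2[240:400,340:500,::-1],(400,400),interpolation=cv2.INTER_CUBIC)]))
```

```text
pos [ 0.5731 -0.3675  0.2287] down [ 0.0146 -0.0064 -0.9999] jaw yaw deg 28.19 q [-0.685  0.631  1.042  0.004  1.454 -1.177] F [-0.9  0.4 -0.8] open 0.0738 t 45.65
shift tool xyz [ 0.1971 -0.0014 -0.1292] turn 0.29
s,lat,Gz 0.1267 0.0 0.2477
```

View pics/z28.png

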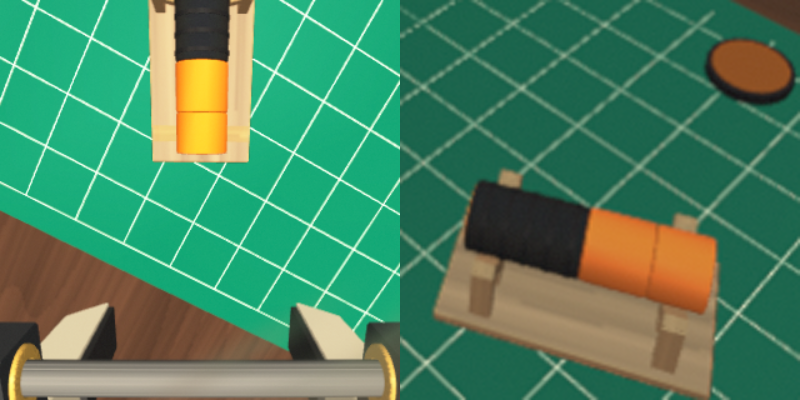

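View pics/s28.png

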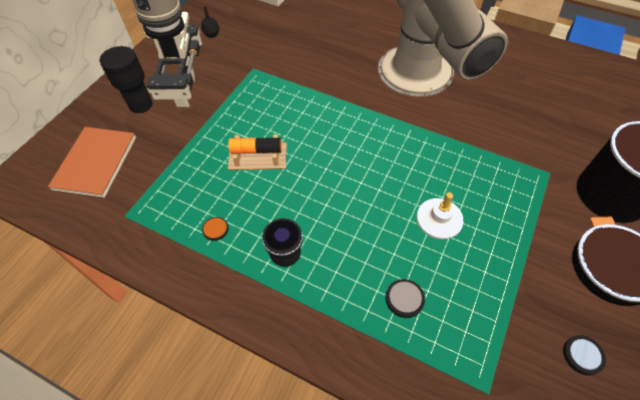

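Run:
```python
from h import *
W=np.array([-D[1],D[0]])
for n,uv in [('side',(369.5,326)),('side',(464.8,348.8)),('scene',(281.5,145.5)),('scene',(229.5,145.5)),('side',(415.5,337.5)),('scene',(255.5,145.5))]:
    o,w=ray(n,uv); t=-((o[:2]-C0)@W)/(w[:2]@W); p=o+t*w; print(n,uv,'s',((p[:2]-C0)@D).round(4),'z',p[2].round(4))
# wrist: orange end top edge and boundary
for uv,z in [((321,123),.069),((321,47),.069)]:
    p=atz('wrist',uv,z); print(uv,((p[:2]-C0)@D).round(4))
im=cv2.imread('pics/s28.png');cv2.imwrite('pics/q28.png',cv2.resize(im[125:180,215:300],(765,495),interpolation=cv2.INTER_CUBIC))
```

```text
side (369.5, 326) s -0.0623 z 0.0455
side (464.8, 348.8) s 0.0672 z 0.0506
scene (281.5, 145.5) s -0.0688 z 0.0432
scene (229.5, 145.5) s 0.0642 z 0.0468
side (415.5, 337.5) s 0.0026 z 0.0471
scene (255.5, 145.5) s -0.0021 z 0.045
(321, 123) 0.0645
(321, 47) -0.0008
```

View pics/q28.png

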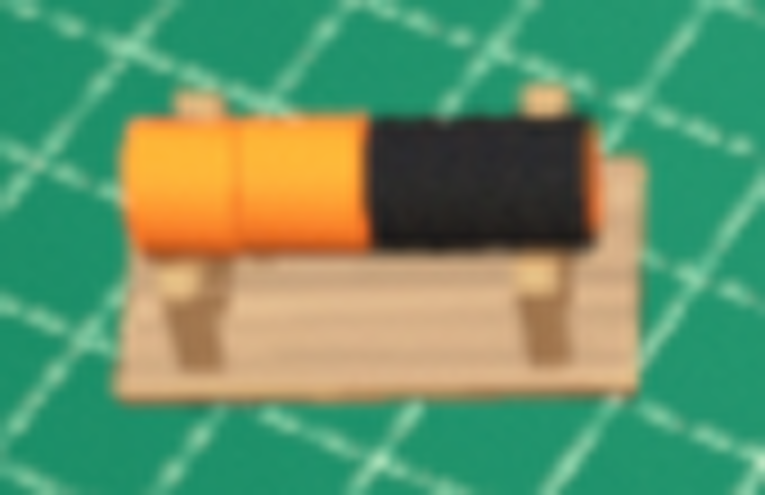

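Centred within 2–3 mm in all three cameras, with the arm clear of everything. Handing in.

```bash
python3 -c "
from h import *
print(robot.hand_in())"
```

```text
the job is handed in; nothing more can be done
None
```

The handle is lying in both V saddles of the cradle, and I handed the job in at about 46 s of the 69 s allowed.

- **Unscrewing:** I turned it about 232° anticlockwise while raising it with the thread, then lifted it clear of the stud. The rise lagged in the first stretch of turning (0.8 mm for 66°), so I raised the arm to catch up. No wrist force reading I took was above about 7.5 N.
- **Standing on the mat:** I stood it upright between the stand and the cradle and let go. Pictures afterwards showed it standing.
- **Laying it down:** I re-gripped it lower, with the jaws turned about 113°, and tipped it against the outer face of one saddle.
- **Slip on the way:** the handle slid about 17–20 mm through the grip, so it would not have reached the second saddle. I rested its black end on the cradle's plate, let go, re-gripped near the middle, raised it, shifted it and lowered it into both V saddles.

**Last checks:**
- **Centring:** it is level and centred to within about 3 mm. The side camera reads +2.6 mm, the scene camera −2.1 mm, and the wrist camera about 0. The small disagreement is about what the calibration allows.
- **Height:** the measured axis height is about 45–50 mm, against the 49 mm expected.
- **Surroundings:** the gripper is clear of everything, and the lens, filter and cap look unmoved in the pictures.

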